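# Dip-gauge check on an abrasion tester

### The job

Take the red-handled gauge rod off its rack and slide it into the yellow slanting tube of the tester until its brass collar stops on the tube's mouth, then draw it all the way out. Present it for reading: keep holding it still and level, white-striped side up, with its tip above the middle of the white reading board, about 12 cm over the bench and touching nothing but the gripper; the program finishes while holding it there. Leave the beaker, the steel weight and the jar where they are.

Things in the scene. Friction and masses are not known exactly. Their poses are not given: they have to be found in the camera images.
- gauge: Gauge rod, loose, 0.1 to 0.17 kg, first lying level on the rack, stripe up. Origin: middle of the handle, on the rod's axis. x along the rod to the tip, z out of the white-striped side. Red flat-sided handle 76 long (x -38 to 38), 16 wide (y), 26 high (z): grip its middle across y. Dark neck 12 dia. to x = 64, brass collar 36 dia. to x = 70, steel rod 8 dia. to x = 190 (tip), black rings near it.
- gauge_tip (a point): The tip of the gauge rod: end of the steel rod, on its axis, 190 ahead of the gauge's origin; axes as the gauge's.
- gauge_collar (a point): Centre of the front face (the one towards the tip) of the brass collar, 70 ahead of the gauge's origin; axes as the gauge's.
- tube: Yellow guide tube fixed to the tester, rigid, slides easily. Origin: centre of its mouth rim, 150 above the bench. z points out of the tube along its axis, 35 degrees above level: the rod goes in along -z, slanting down. Bore 14 dia., funnel over the last 15 to 26 dia. at the rim (32 outer). 115 deep, open behind: room for the rod's 120. Home: the collar's front face on the rim.
- tester: White abrasion tester, fixed. Origin on the bench, straight below the tube's mouth; z up, y the way the tube runs into it. Housing 400 (x, -200 to 200) x 440 (y, 60 to 500), top 165 high; turntable and loading arm on top, up to 310 high, all at y over 220. The tube sticks out of the face at y = 60.
- rack: Grey rack, fixed, holds the gauge at the start. Origin: centre of the underside; x along the gauge to its tip, z up. Base 220 x 45 x 8; two 8 thick posts with open-topped notches at x = -87 (under the handle's rear end, 29 wide, 69 high) and x = 85 (under the steel rod, 26 wide, 78 high). Gauge axis 70 above the bench, gauge origin at x = -55. It lifts straight up out.
- reading_board: Fixed reading board on the bench, white with a blue border and a black cross of marks: 100 (x) x 130 (y) x 6 thick. Origin: centre of the underside, on the bench.
- beaker: Bystander: clear beaker, 66 dia., 85 high, origin at the centre of its underside.
- weight: Bystander: steel load weight with a knob, 52 dia., 46 high, origin at the centre of its underside.
- jar: Bystander: white jar with blue cap, 56 dia., 65 high, origin at the centre of its underside.
Things that resemble listed ones, but are neither listed nor needed, are in the scene too. Leave any blue look-alike of the gauge alone.

How it is judged (in metres and radians):
On the way, in this order (a step that is already met when the one before it is completed fails the run):
1. the gauge is home in the tube: collar within 3 mm of the mouth rim, centred within 6 mm, rod in line with the tube within 0.12 rad (z of gauge_collar in the frame of tube between -0.003 and 0.003 m and distance between gauge_collar and tube below 0.006 m and angle between the x axis of gauge and the z axis of tube, either way round below 0.12 rad and z of gauge_tip in the frame of tube below -0.11 m), for 0.1 s.
2. the gauge is drawn out: its tip is 5 mm or more outside the mouth (z of gauge_tip in the frame of tube above 0.005 m), for 0.1 s.
At the end, for the whole second after the job is handed in: Gauge held still in the gripper (0.03 m/s, 0.2 rad/s), level within 0.13 rad, striped side up within 0.18 rad, tip within 35 mm horizontally of the board centre and 80 to 170 mm above the bench, touching no rack, board, tester or bystander; no bystander moved 30 mm (horizontal distance between gauge_tip and reading_board below 0.035 m and height (world z) of gauge_tip between 0.08 and 0.17 m and angle between gauge's own x axis and vertical between 1.4408 and 1.7008 rad and angle between gauge's own z axis and vertical below 0.18 rad and linear speed of gauge below 0.03 m/s and angular speed of gauge below 0.2 rad/s and contact force between gauge and the fingers above 1 N and contact force between gauge and rack below 0.1 N and contact force between gauge and reading_board below 0.1 N and contact force between gauge and tester below 0.1 N and contact force between gauge and beaker below 0.1 N and contact force between gauge and weight below 0.1 N and contact force between gauge and jar below 0.1 N and distance of each of beaker, weight, jar from where it was at the start of the episode below 0.03 m); the arm keeps its last pose, push and grip.
It fails at once if a bystander (beaker, weight or jar) is moved by 30 mm or more (distance of any of beaker, weight, jar from where it was at the start of the episode above 0.03 m).
It also fails if it takes over 48 s, if anything falls off the work surface, if the arm or the gripper's body presses on something with over 40 N, if the wrist force passes 120 N, or if a joint passes its speed limit or range.

### The arm

A 6-joint arm with a two-finger parallel gripper is mounted at the origin on the work surface. World frame = base frame: x ahead of the robot, y to its left, z up, the work surface at z = 0. Lengths are in m, angles in degrees, forces in N, time in s.
With the tool pointing down it reaches from about 0.3 to 0.75 m from the base axis. Payload 8.5 kg.
Tool frame: the origin (TCP) lies at the very end of the fingers, on their centre line; the grasp point (between the pads) lies 19 mm behind it (grip_depth is the distance from the TCP to the grasp point, in m); z points along the fingers, y is the direction in which the jaws open and shut (so a half turn about z gives the same grasp; the last joint's range is limited). The gripper opens to 85 mm and grips with 20 to 120 N. Pads are 22 mm wide; open, the fingers measure 114 mm over their backs; the gripper's body (76 mm by 85 mm) begins 54 mm behind the grasp point. The pads swing forward as they close: fully open they stand 13 mm farther back than shut.
Start: joints at [-80.632, 21.807, 74.336, -0, 83.858, -12.336], TCP at [0.203, -0.511, 0.209] pointing down, gripper open.
Joint ranges: [-178.18, 178.18], [-50.72, 133.34], [12.68, 142.11], [-81.47, 261.47], [9.98, 163.14], [-165.26, 165.26]. Speed limits (degrees/s): [136.94, 136.94, 180, 180, 180, 180].

### API

Orientations are given as a 3x3 rotation matrix whose columns are the frame's x, y, z axes.
In Python, from rig import observe, get_image, close_job, silhouettes, grip_depth gives the robot as it stands. The module is installed in compiled form; this text tells all that it offers.
- The arm moves only by the shell command python3 -m crank 'ROWS' [FORCE]. ROWS is a JSON object of lists of equal length, an entry for each row: "slide": the shift along the tool's x, y, z in m, a list of three; "roll": the turn about the tool's z in rad; "grip": the finger opening in m, from 0 to 0.0854. A call has exactly 8 rows; each row is the pose to reach, as a shift and turn from the pose commanded when the call began, along the tool's axes at that moment; what a row does not reach only later rows make up. A row lasts 1/10 s, in which the tool goes at most 50 mm and 8.59 degrees, less where a joint would pass 70% of its speed; a pose out of reach is approached as far as the arm can. A call with a gripper value outside its range is refused whole. The fingers move at their own pace and stop on an object; FORCE is the grip in N (left out, the last holds). Time passes only in rows, so rows that repeat a pose let the fingers close, or fill a call up. It gives the time, the measured TCP pose, the force and the opening at its end, in the units of the state.
- observe(): the state, without advancing time (a new reading comes with each control period).
- get_image(name): name is "scene" or "top" or "wrist"; returns a dict with "frame" (480x640x3 uint8, red, green, blue), "fx", "fy", "cx", "cy" (pixels), "xyz" and "rotation" of the camera in the world. Camera axes: x right, y down, z forward; pixel columns grow to the right and rows downward; lengths in m; the calibration is good to about 2 mm. A picture is of the moment at which its call begins. There is no depth.
- close_job(): hands the job in, once; it reports no verdict.
Trained networks look in a picture, given as the dict that the camera call returned (one of the last four; its "shot" number tells which), for a name from the list of things; names that differ only in an ending like _2 or _b are one class to them, and where a whole thing is asked for, a point or a joint stands for the part that bears it (a point fixed in the world has none). Each returns a list of dicts, best first, with "confidence" (0 to 1); they miss things now and then, are a little off and sometimes report something else, mostly with a low value. They report only what shows in the picture. A call takes as long as a camera call. They do not tell look-alikes from the thing itself.
- silhouettes(target, picture): "pixels" (480x640 bool, what is visible of it) and "box" ([centre column, centre row, width, height] in pixels, round what is visible of it).
The state is a dict: "time_s": time; "q": joint angles; "qvel": joint speeds; "joint_efforts": joint torques, N m; "position": TCP position; "tool_rot": TCP orientation; "ft_force": force on the tool from outside, world axes, zero at the start; "wrist_torque": the same for the moment, N m; "grip_width": finger opening in m.
Only numpy, scipy, OpenCV 4.12 (cv2) and the standard library are available. Lean on these libraries where they do the work, as an engineer would, in place of code of your own. Each camera call takes 0.05 s, during which the arm holds its last target.

## Working session

There is one attempt and no reset: what is moved stays moved. The work goes in short steps, Python scripts to look and compute and a shell command to move; the robot and the scene stay as the last step left them, time stands still between calls to the robot, and variables do not carry over. Pictures are saved under pics/ and viewed, and the job is handed in when it is done.

```bash
mkdir -p pics; cat > h.py <<'E'
import numpy as np, cv2
from rig import observe, get_image, close_job, silhouettes, grip_depth
def save(p,n): cv2.imwrite('pics/'+n+'.png', p['frame'][:,:,::-1])
def proj(p,X):
    R=np.array(p['rotation']);c=R.T@(np.array(X,float)-np.array(p['xyz']))
    return p['fx']*c[0]/c[2]+p['cx'], p['fy']*c[1]/c[2]+p['cy']
def ray(p,u,v):
    d=np.array(p['rotation'])@np.array([(u-p['cx'])/p['fx'],(v-p['cy'])/p['fy'],1.]);return np.array(p['xyz']),d
def atz(p,u,v,z):
    o,d=ray(p,u,v);return o+d*(z-o[2])/d[2]
E
python3 - <<'E'
from h import *
s=observe();print(s, grip_depth)
for n in ['scene','top','wrist']:
    p=get_image(n);save(p,n+'0');print(n,p['fx'],p['cx'],p['cy'],np.round(p['xyz'],3),np.round(p['rotation'],3).tolist())
E
```

```text
{'time_s': 0.0, 'q': array([-8.06316634e+01,  2.18421245e+01,  7.43826907e+01,  7.46249994e-04,
        8.38594979e+01, -1.23349963e+01]), 'qvel': array([ 0.03684144,  0.10248437, -0.03058407, -0.02940665,  0.08639891,
       -0.01639466]), 'joint_efforts': array([ 2.30955615e-03, -4.48455906e+01, -2.31281716e+01, -8.08249433e-05,
        4.66102618e-03,  6.62451299e-06]), 'position': array([ 0.20334642, -0.51069082,  0.20861332]), 'tool_rot': array([[ 9.29111618e-01,  3.69799338e-01, -2.26761264e-04],
       [ 3.69799263e-01, -9.29110538e-01,  1.45402088e-03],
       [ 3.27009678e-04, -1.43480384e-03, -9.99998917e-01]]), 'ft_force': array([ 0.00896624, -0.30626175, -1.23329654]), 'wrist_torque': array([-0.00331966,  0.07557514, -0.01929448]), 'grip_width': 0.08549833819494125} 0.0187
scene 441.4813180837793 320.64754703310734 236.3473167551591 [ 0.987 -0.032  0.683] [[-0.058, 0.814, -0.578], [0.998, 0.047, -0.035], [-0.001, -0.579, -0.815]]
top 521.806275335005 320.3527391661797 234.03733260257988 [ 0.47  -0.093  0.909] [[0.008, -0.989, 0.145], [-1.0, -0.004, 0.026], [-0.025, -0.145, -0.989]]
wrist 384.2275615951544 320.7511655506265 233.56297015011606 [ 0.279 -0.48   0.374] [[0.369, -0.88, -0.297], [-0.929, -0.35, -0.117], [-0.001, 0.32, -0.948]]
```

View pics/scene0.png

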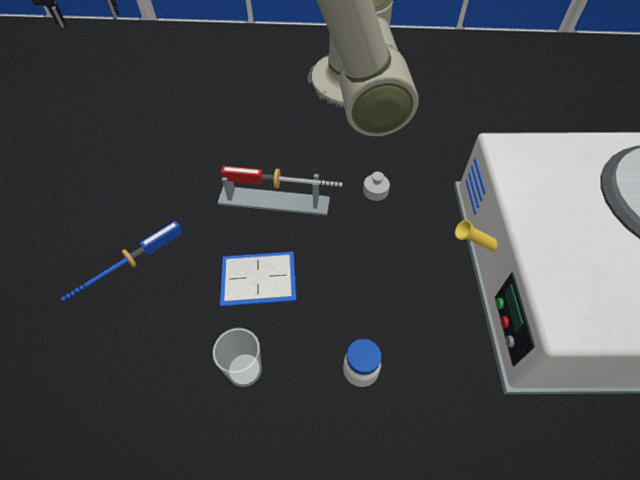

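View pics/top0.png

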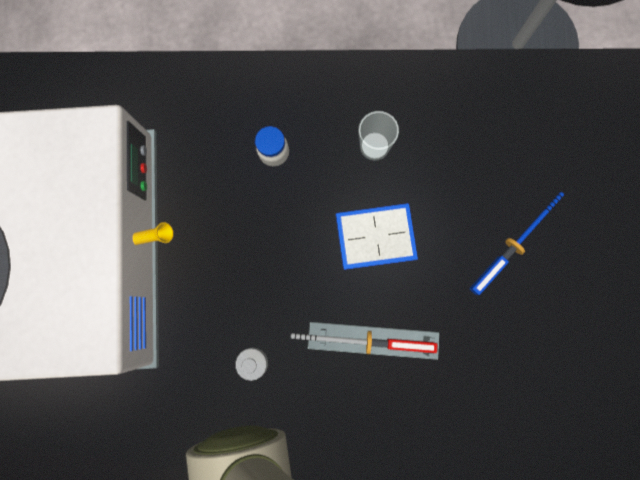

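View pics/wrist0.png

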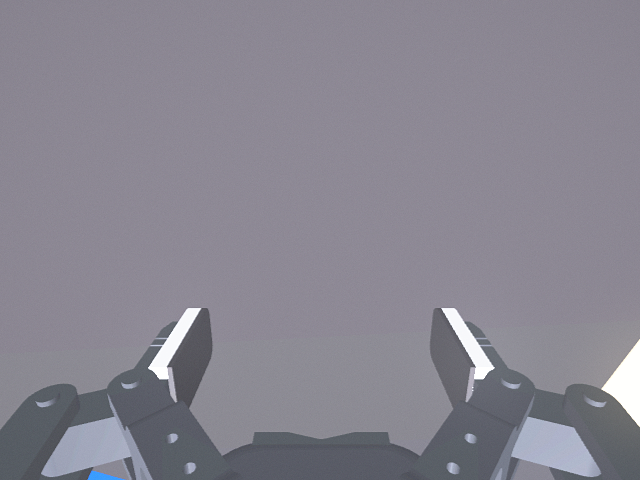

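The tool can only slide and roll, so it always points down. The gauge will have to pivot in the grip to reach 35°, and then be levelled again. First I'll measure.

```bash
python3 - <<'E'
from h import *
for n in ['top','scene']:
    p=get_image(n); f=p['frame']
    if n=='top': crops={'g':(270,300,450,375),'t':(110,200,200,270)}
    else: crops={'g':(205,150,355,225),'t':(440,200,520,270)}
    for k,(a,b,c,d) in crops.items():
        im=cv2.resize(f[b:d,a:c],None,fx=(5 if k=='g' else 8),fy=(5 if k=='g' else 8),interpolation=cv2.INTER_CUBIC)
        if im.shape[1]>800: im=cv2.resize(im,(800,int(im.shape[0]*800/im.shape[1])))
        cv2.imwrite(f'pics/{n}_{k}.png',im[:,:,::-1])
    hsv=cv2.cvtColor(f,cv2.COLOR_RGB2HSV)
    y=((hsv[...,0]>20)&(hsv[...,0]<32)&(hsv[...,1]>150)&(hsv[...,2]>80))
    r=((hsv[...,0]<6)|(hsv[...,0]>174))&(hsv[...,1]>120)&(hsv[...,2]>80)
    for nm,m in (('yellow',y),('red',r)):
        k,l,s,c=cv2.connectedComponentsWithStats(m.astype(np.uint8))
        print(n,nm,[(s[i].tolist(),c[i].round(1).tolist()) for i in range(1,k) if s[i,4]>15])
    for t in ['gauge','tube','reading_board','rack','tester','beaker','weight','jar']:
        for o in silhouettes(t,p)[:3]: print(n,t,round(o['confidence'],2),np.round(o['box'],1),[x.mean().round(1) for x in np.nonzero(o['pixels'])[::-1]])
E
```

```text
top yellow [([133, 222, 41, 23, 593], [154.7, 234.2])]
top red [([140, 163, 6, 10, 55], [142.5, 167.6]), ([388, 339, 49, 14, 277], [411.8, 345.5])]
top gauge 0.79 [365.7 344.3 143.   21.6] [np.float64(377.4), np.float64(343.1)]
top gauge 0.74 [516.3 243.4  97.2  98.9] [np.float64(508.7), np.float64(253.2)]
top tube 0.71 [154.4 233.2  41.4  20.4] [np.float64(153.8), np.float64(235.2)]
top reading_board 0.82 [377.6 236.2  83.8  67.3] [np.float64(376.2), np.float64(236.6)]
top reading_board 0.43 [373.1 340.4 132.9  38.3] [np.float64(369.5), np.float64(339.5)]
top rack 0.75 [375.  341.1 130.7  36.3] [np.float64(368.7), np.float64(339.1)]
top tester 0.86 [ 87.5 244.6 174.  273.1] [np.float64(77.9), np.float64(243.8)]
top tester 0.44 [376.2 236.1  81.8  67.2] [np.float64(376.0), np.float64(236.8)]
top beaker 0.89 [376.2 136.4  40.2  50.6] [np.float64(377.4), np.float64(134.8)]
top weight 0.79 [253.6 366.   32.4  32.8] [np.float64(251.5), np.float64(364.3)]
top weight 0.17 [273.9 148.8  32.1  40.7] [np.float64(271.8), np.float64(146.6)]
top jar 0.93 [272.3 146.9  35.   39.7] [np.float64(271
[... 458 characters left out ...]
 [np.float64(475.0), np.float64(235.7)]
scene tube 0.43 [283.4 177.9 123.4  21.1] [np.float64(260.8), np.float64(177.0)]
scene reading_board 0.81 [258.6 278.8  78.1  56.1] [np.float64(257.3), np.float64(278.9)]
scene rack 0.73 [275.1 196.  110.1  43.2] [np.float64(273.8), np.float64(199.5)]
scene tester 0.72 [548.4 262.8 183.2 265.3] [np.float64(557.1), np.float64(257.5)]
scene beaker 0.76 [237.2 357.5  50.3  56.2] [np.float64(238.1), np.float64(356.5)]
scene weight 0.95 [377.1 187.6  28.1  25.2] [np.float64(375.7), np.float64(186.3)]
scene jar 0.89 [360.8 363.1  36.7  45.7] [np.float64(362.3), np.float64(362.6)]
scene jar 0.48 [476.4 234.9  40.6  32.9] [np.float64(474.7), np.float64(235.6)]
```

View pics/top_g.png

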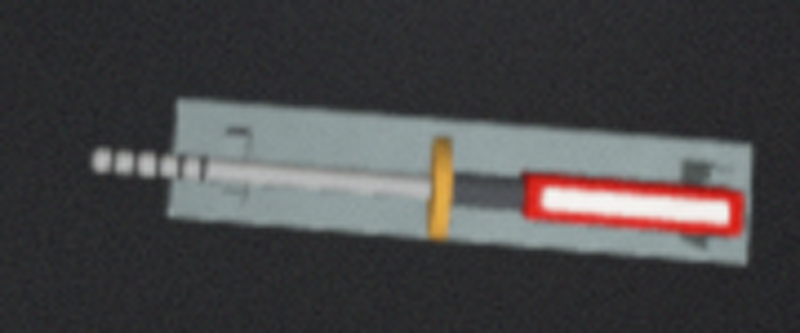

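View pics/top_t.png

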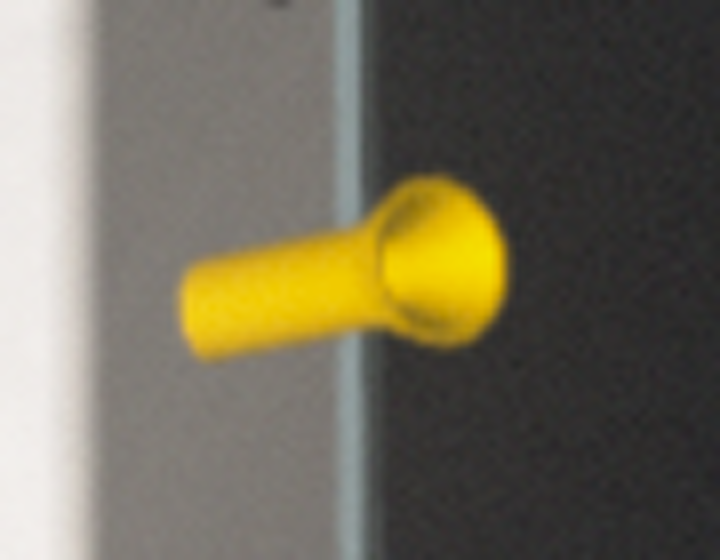

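View pics/scene_t.png

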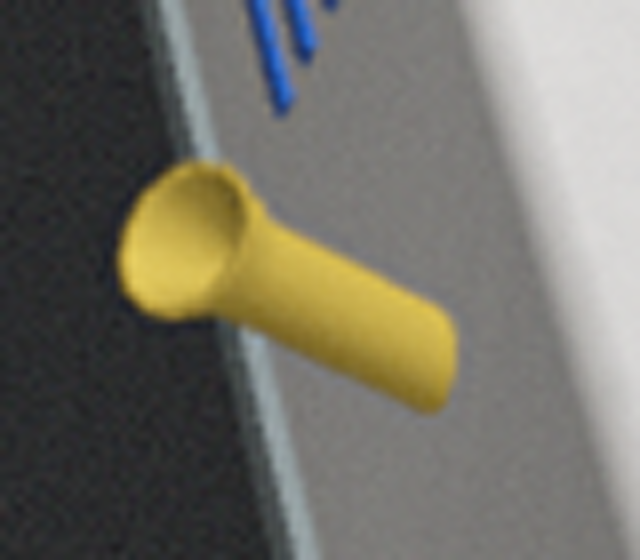

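View pics/scene_g.png

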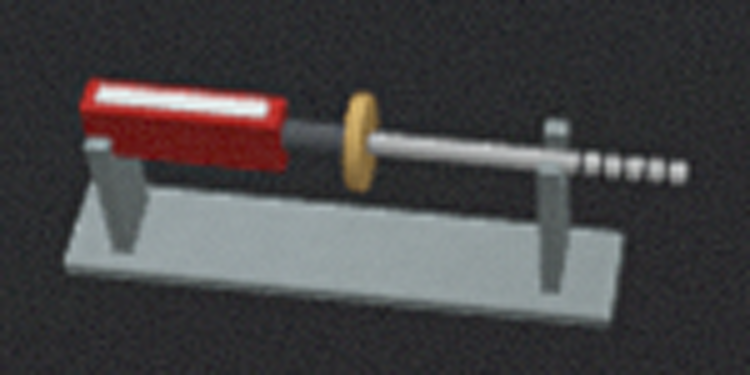

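```bash
cat > fit.py <<'E'
from h import *
from scipy.optimize import minimize, differential_evolution
th=np.linspace(0,2*np.pi,40,endpoint=False)
def projm(p,X):
    c=(np.asarray(X)-p['xyz'])@np.array(p['rotation'])
    return np.stack([p['fx']*c[:,0]/c[:,2]+p['cx'],p['fy']*c[:,1]/c[:,2]+p['cy']],1)
def tubepts(q):
    x,y,z,yaw,r=q; M=np.array([x,y,z]); t=np.array([-np.sin(yaw),np.cos(yaw),0]); 
    s=np.array([np.cos(yaw),np.sin(yaw),0]); a=np.cos(np.radians(35))*-t+np.array([0,0,np.sin(np.radians(35))])
    u=np.cross(a,s)
    ring=lambda d,R:M+a*d+R*(np.cos(th)[:,None]*s+np.sin(th)[:,None]*u)
    # cut at face: y=60
    c=ring(-0.01,r); d=(0.06-(c-M)@t)/(-a@t); face=c-a*d[:,None]
    return [np.vstack([ring(0,.016),ring(-0.015,r)]), np.vstack([ring(-.015,r),face])]
S=4
def render(p,hulls,off,size):
    im=np.zeros((size[1]*S,size[0]*S),np.uint8)
    for H in hulls:
        q=(projm(p,H)-off+.5)*S-.5
        cv2.fillConvexPoly(im,cv2.convexHull(np.round(q*16).astype(np.int32)),255,shift=4)
    return cv2.resize(im,size,interpolation=cv2.INTER_AREA)/255.
E
cat > a.py <<'E'
from fit import *
P={n:get_image(n) for n in('top','scene')}
off={'top':np.array([110,200]),'scene':np.array([440,200])}
M={}
for n,p in P.items():
    a,b=off[n]; hsv=cv2.cvtColor(cv2.resize(p['frame'][b:b+70,a:a+80],None,fx=8,fy=8,interpolation=cv2.INTER_CUBIC),cv2.COLOR_RGB2HSV)
    m=((hsv[...,0]>18)&(hsv[...,0]<34)&(hsv[...,1]>110)&(hsv[...,2]>50)).astype(np.float32)
    M[n]=cv2.resize(m,(80,70),interpolation=cv2.INTER_AREA)
def cost(q): return sum(np.abs(render(P[n],tubepts(q),off[n],(80,70))-M[n]).sum() for n in P)
# start
o1,d1=ray(P['top'],165.1,232.6);o2,d2=ray(P['scene'],463.4,230)
A=np.stack([d1,-d2],1);k=np.linalg.lstsq(A,o2-o1,rcond=None)[0];m0=(o1+k[0]*d1+o2+k[1]*d2)/2
print('triang',m0,np.linalg.norm(o1+k[0]*d1-o2-k[1]*d2))
b=[(m0[i]-.012,m0[i]+.012) for i in range(3)]+[(-.4,.4),(.008,.013)]
r=differential_evolution(cost,b,seed=1,maxiter=80,popsize=12,polish=False);print(r.x.round(4),np.degrees(r.x[3]),r.fun)
# gauge
T=P['top'];C=P['scene']
def tri(a,b):
    o1,d1=ray(T,*a);o2,d2=ray(C,*b);k=np.linalg.lstsq(np.stack([d1,-d2],1),o2-o1,rcond=None)[0]
    return ((o1+k[0]*d1+o2+k[1]*d2)/2).round(4)
print('tip tri',tri((290.9,336),(342.4,184.6)),'z07',atz(T,290.9,336,.07),atz(C,342.4,184.6,.07))
print('handle top tri',tri((412.7,345.9),(241.4,170)),atz(T,412.7,345.9,.083),atz(C,241.4,170,.083))
print('board',atz(T,377,236.6,.006),atz(C,258,278.8,.006))
for n,u,v,w,x in(('weight',252,364,376,186),('beaker',377,136,238,357),('jar',271,147,362,363)): print(n,tri((u,v),(w,x)))
print('tester edge z.165', atz(T,122,107,.165),atz(T,121,373,.165),atz(C,481,134,.165),atz(C,550,354,.165))
E
python3 a.py
```

```text
triang [0.58235923 0.15874646 0.14596916] 3.7080090295497774e-05
[0.5829 0.1583 0.148  0.0677 0.0096] 3.8787209688225026 80.79240196078432
tip tri [ 0.4288 -0.025   0.0659] z07 [ 0.42898704 -0.02530422  0.07      ] [ 0.43251827 -0.02505648  0.07      ]
handle top tri [ 0.4161 -0.2154  0.0804] [ 0.41627366 -0.21502994  0.083     ] [ 0.4185978  -0.21452021  0.083     ]
board [ 0.59744047 -0.1677656   0.006     ] [ 0.60505024 -0.16603814  0.006     ]
weight [0.3793 0.0441 0.0113]
beaker [ 0.7638 -0.1664  0.0528]
jar [0.7529 0.0172 0.0263]
tester edge z.165 [0.77095872 0.22783335 0.165     ] [0.38056493 0.20454107 0.165     ] [0.38828662 0.20854435 0.165     ] [0.77819108 0.23260892 0.165     ]
```

Measured: gauge origin is about (0.417, −0.215) with its tip towards +y, and the tube mouth is about (0.583, 0.158, 0.15). Gauge length and tube height match the given sizes to within 2–3 mm. Next I'll move above the handle.

```bash
python3 -m crank '{"slide":[[0.03,-0.02,0.0],[0.08,-0.05,0.01],[0.12,-0.075,0.02],[0.16,-0.1,0.03],[0.2,-0.127,0.04],[0.24,-0.153,0.05],[0.28,-0.178,0.06],[0.308,-0.1957,0.06]],"roll":[-0.14,-0.28,-0.42,-0.56,-0.7,-0.84,-0.98,-1.124],"grip":[0.085,0.085,0.085,0.085,0.085,0.085,0.085,0.085]}'
python3 - <<'E'
from h import *
s=observe();print(s['position'],s['q'],s['tool_rot'].round(4).tolist(),s['ft_force'])
p=get_image('wrist');save(p,'w1')
E
```

```text
time_s: 1.95
position: [0.4179, -0.2125, 0.1483]
tool_rot: [[0.061, 0.998, -0.001], [0.998, -0.061, 0.001], [0.001, -0.001, -1.0]]
ft_force: [-0.2, -0.4, -0.2]
grip_width: 0.085
[ 0.4178599  -0.2124682   0.14830729] [-4.14787161e+01  1.71987709e+01  9.25113431e+01  1.83841188e-02
  7.03994960e+01 -3.79986018e+01] [[0.0608, 0.9981, -0.0012], [0.9981, -0.0608, 0.0015], [0.0014, -0.0013, -1.0]] [-0.16232799 -0.42794374 -0.19876445]
```

View pics/w1.png

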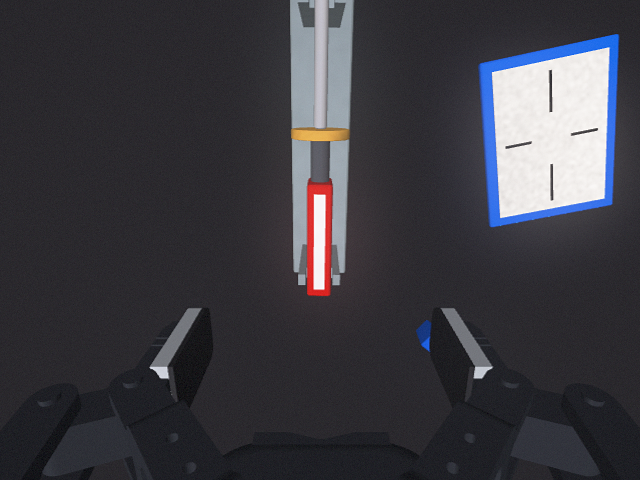

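```bash
python3 - <<'E'
from h import *
s=observe();print(s['position'],s['tool_rot'].round(4).tolist())
p=get_image('wrist')
f=p['frame'];hsv=cv2.cvtColor(f,cv2.COLOR_RGB2HSV)
st=(f[170:300,300:340].min(2)>170).astype(np.uint8)
ys,xs=np.nonzero(st);ys+=170;xs+=300
print(ys.min(),ys.max())
for v in (ys.min()+4,ys.max()-4): print(v,xs[ys==v].mean(),atz(p,xs[ys==v].mean(),v,.083))
a=atz(p,xs[ys==ys.min()+4].mean(),ys.min(),.083);b=atz(p,xs[ys==ys.max()-4].mean(),ys.max()+1,.083)
print('stripe centre',(a+b)/2,'len',np.linalg.norm(a-b),'ang',np.degrees(np.arctan2(*(a-b)[:2])))
for v0 in (181,295): print(atz(p,319.5,v0,.083))
q=atz(p,321,10,.07);print('rod',q)
print('board c',atz(p,551.5,138,.006))
E
```

```text
[ 0.41967473 -0.20975201  0.14882529] [[0.0509, 0.9987, 0.0002], [0.9987, -0.0509, 0.0023], [0.0024, 0.0001, -1.0]]
199 292
203 317.0 [ 0.41723904 -0.18448159  0.083     ]
288 315.0 [ 0.41273393 -0.24245993  0.083     ]
stripe centre [ 0.41495141 -0.21405599  0.083     ] len 0.06438392100679452 ang 4.321584085118068
[ 0.41950183 -0.17087464  0.083     ]
[ 0.41545331 -0.24779907  0.083     ]
rod [ 0.42524712 -0.07681809  0.07      ]
board c [ 0.6010403  -0.16092994  0.006     ]
```

```bash
python3 -m crank '{"slide":[[0,0,0.01],[0,0,0.02],[0,0,0.03],[0,0,0.04],[0,0,0.04],[0,0,0.04],[0,0,0.04],[0,0,0.04]],"roll":[0,0,0,0,0,0,0,0],"grip":[0.05,0.05,0.05,0.05,0.05,0.05,0.05,0.05]}'
python3 - <<'E'
from h import *
s=observe();print(s['position'],s['tool_rot'].round(4).tolist(),s['qvel'].round(2))
p=get_image('wrist');save(p,'w2')
p=get_image('top');save(p,'t2')
E
```

```text
time_s: 2.85
position: [0.4173, -0.2155, 0.1096]
tool_rot: [[0.068, 0.998, 0.001], [0.998, -0.068, -0.001], [-0.001, 0.001, -1.0]]
ft_force: [-0.3, -0.1, -0.2]
grip_width: 0.0497
[ 0.41734109 -0.21545626  0.10958887] [[0.0681, 0.9977, 0.0006], [0.9977, -0.0681, -0.0006], [-0.0005, 0.0007, -1.0]] [-0.01 -0.07  0.08 -0.07 -0.02 -0.04]
```

View pics/w2.png

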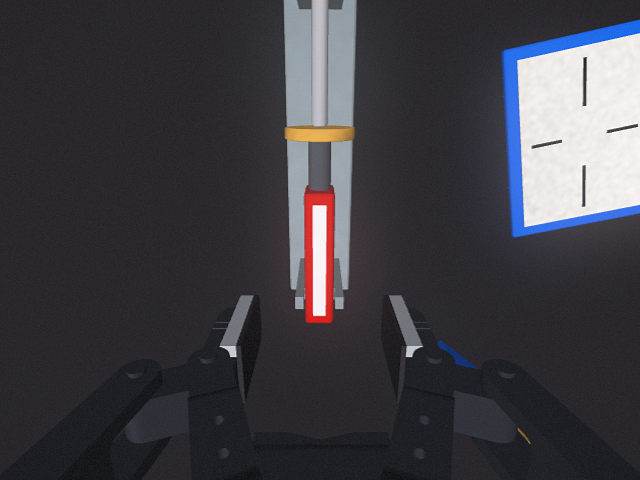

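```bash
python3 - <<'E'
from h import *
p=get_image('wrist')
for u,v in ((319.5,192),(319.5,321)): print(atz(p,u,v,.083))
print((atz(p,319.5,192,.083)+atz(p,319.5,321,.083))/2)
s=observe(); print(s['position'],atz(p,319.5,100,.07),'board',atz(p,584,136,.006))
E
```

```text
[ 0.41806921 -0.17478049  0.083     ]
[ 0.41286191 -0.24948231  0.083     ]
[ 0.41546556 -0.2121314   0.083     ]
[ 0.41726088 -0.21529949  0.10944138] [ 0.4211044  -0.13065178  0.07      ] board [ 0.59862928 -0.16543718  0.006     ]
```

```bash
python3 -m crank '{"slide":[[0.0015,0,0.015],[0.0015,0,0.03],[0.0015,0,0.045],[0.0015,0,0.0585],[0.0015,0,0.0585],[0.0015,0,0.0585],[0.0015,0,0.0585],[0.0015,0,0.0585]],"roll":[0,0,0,0,0,0,0,0],"grip":[0.05,0.05,0.05,0.05,0.03,0.008,0.008,0.008]}' 20
python3 -m crank '{"slide":[[0,0,0],[0,0,0],[0,0,0],[0,0,-0.01],[0,0,-0.02],[0,0,-0.04],[0,0,-0.06],[0,0,-0.06]],"roll":[0,0,0,0,0,0,0,0],"grip":[0.008,0.008,0.008,0.008,0.008,0.008,0.008,0.008]}' 30
python3 - <<'E'
from h import *
s=observe();print(s['position'],s['grip_width'])
p=get_image('wrist');save(p,'w3')
p=get_image('scene');save(p,'s3')
cv2.imwrite('pics/s3c.png',cv2.resize(p['frame'][100:240,180:380],None,fx=4,fy=4,interpolation=cv2.INTER_CUBIC)[:,:,::-1])
E
```

```text
time_s: 3.8
position: [0.4176, -0.214, 0.0514]
tool_rot: [[0.068, 0.998, 0.001], [0.998, -0.068, -0.001], [-0.001, 0.001, -1.0]]
ft_force: [1.3, 0.4, 0.1]
grip_width: 0.015
time_s: 4.6
position: [0.4182, -0.2146, 0.1133]
tool_rot: [[0.068, 0.998, 0.004], [0.998, -0.068, -0.003], [-0.003, 0.004, -1.0]]
ft_force: [-0.2, 0.4, -1.6]
grip_width: 0.0149
[ 0.41821262 -0.21455368  0.11325607] 0.014944483526162336
```

View pics/w3.png

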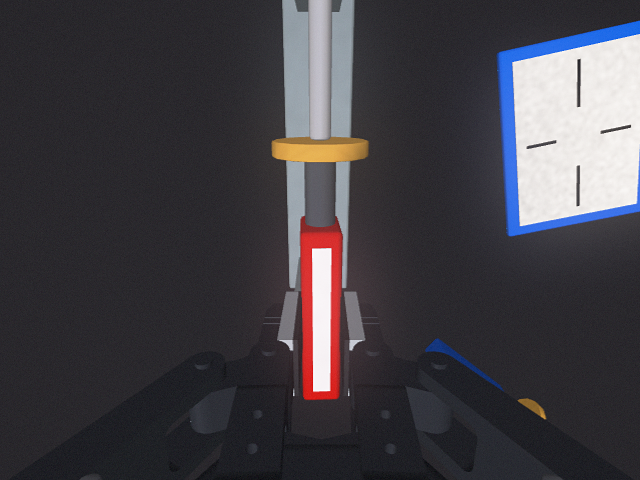

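View pics/s3c.png

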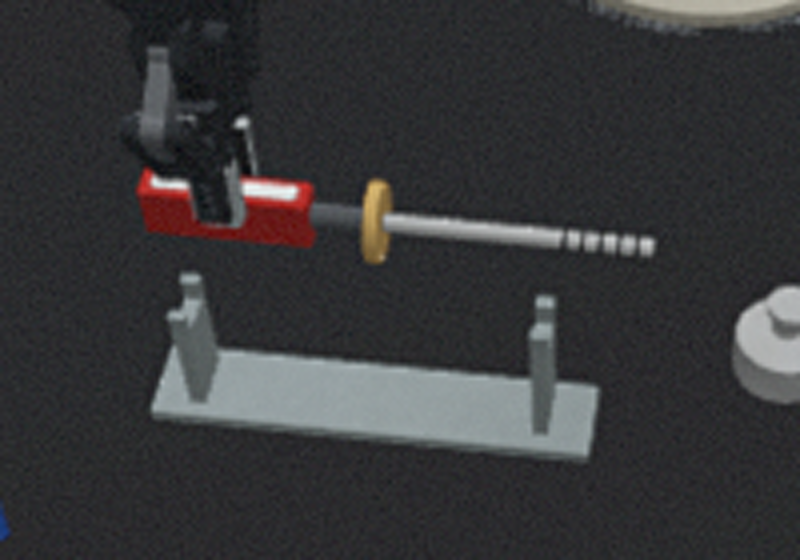

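The gauge is held level with the rack clear below it. Next I'll bring the tip about 25 mm outside the mouth, aligned in yaw, and compare tip and mouth in the same pictures.

```bash
python3 -m crank '{"slide":[[0.01,0.01,-0.014],[0.035,0.035,-0.014],[0.065,0.065,-0.014],[0.095,0.095,-0.014],[0.125,0.125,-0.014],[0.15,0.15,-0.014],[0.165,0.164,-0.014],[0.1694,0.1684,-0.014]],"roll":[-0.02,-0.04,-0.06,-0.08,-0.1,-0.12,-0.131,-0.131],"grip":[0.008,0.008,0.008,0.008,0.008,0.008,0.008,0.008]}'
python3 -m crank '{"slide":[[0,0,0],[0,0,0],[0,0,0],[0,0,0],[0,0,0],[0,0,0],[0,0,0],[0,0,0]],"roll":[0,0,0,0,0,0,0,0],"grip":[0.008,0.008,0.008,0.008,0.008,0.008,0.008,0.008]}'
cat > look.py <<'E'
from h import *
import sys
k=sys.argv[1]
out=[]
for n in ('top','scene','wrist'):
    p=get_image(n);save(p,n+k)
    if n=='top': a,b,w,h=100,180,200,150
    elif n=='scene': a,b,w,h=340,160,180,135
    else: continue
    im=cv2.resize(p['frame'][b:b+h,a:a+w],(800,600),interpolation=cv2.INTER_CUBIC)
    cv2.imwrite(f'pics/{n}{k}c.png',im[:,:,::-1])
s=observe();print(s['position'],s['tool_rot'].round(3).tolist(),s['ft_force'].round(1))
E
python3 look.py 4
```

```text
time_s: 5.5
position: [0.5973, -0.0545, 0.1231]
tool_rot: [[-0.065, 0.998, -0.002], [0.998, 0.065, 0.001], [0.001, -0.002, -1.0]]
ft_force: [-0.6, -1.1, -1.2]
grip_width: 0.0146
time_s: 6.3
position: [0.5968, -0.0562, 0.1248]
tool_rot: [[-0.063, 0.998, 0.0], [0.998, 0.063, -0.0], [-0.0, 0.0, -1.0]]
ft_force: [-0.1, -0.0, -0.8]
grip_width: 0.0149
[ 0.59681981 -0.056178    0.12472892] [[-0.063, 0.998, 0.0], [0.998, 0.063, 0.0], [0.0, 0.0, -1.0]] [-0.8  0.6 -1.7]
```

View pics/top4c.png

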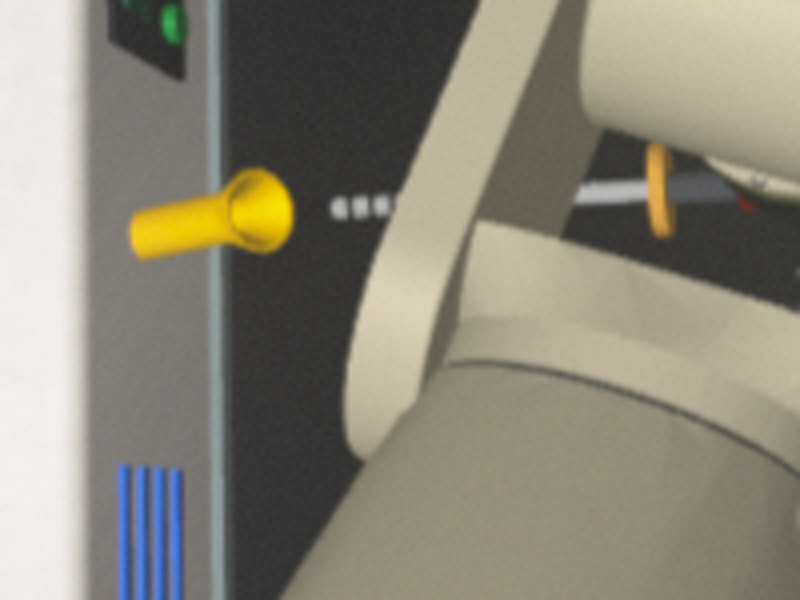

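View pics/scene4c.png

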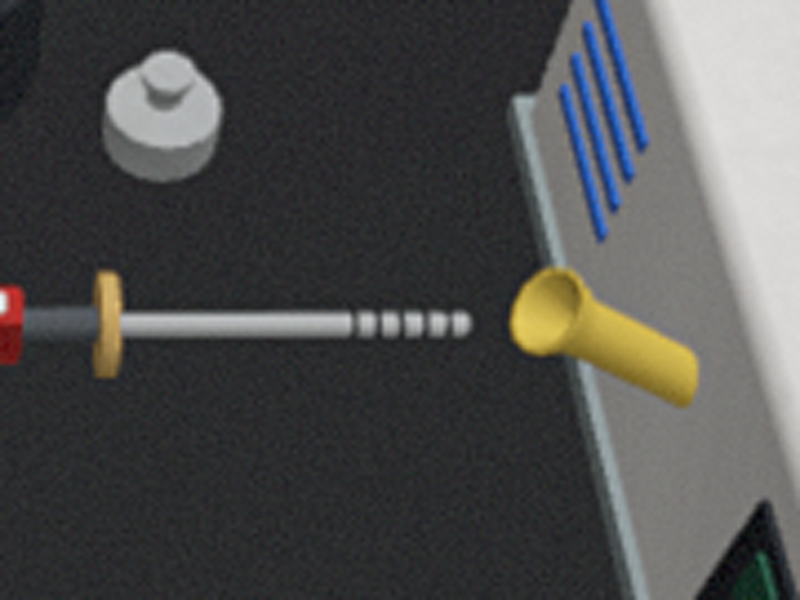

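View pics/wrist4.png

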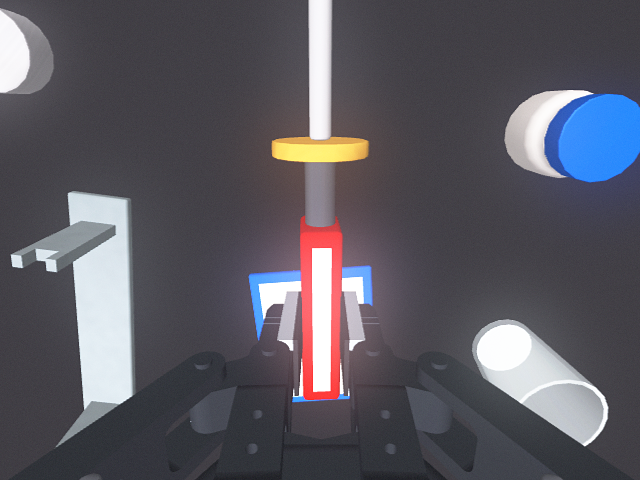

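```bash
cat > tri.py <<'E'
from h import *
T=get_image('top');C=get_image('scene')
def tri(a,b):
    o1,d1=ray(T,*a);o2,d2=ray(C,*b);k=np.linalg.lstsq(np.stack([d1,-d2],1),o2-o1,rcond=None)[0]
    return ((o1+k[0]*d1+o2+k[1]*d2)/2).round(4), np.linalg.norm(o1+k[0]*d1-o2-k[1]*d2)
E
python3 - <<'E'
from tri import *
print('tip',tri((182.75,232),(446.2,232.9)));print('mouth',tri((165.2,232.8),(463.3,230)))
print('collar',tri((100+660/4,180+190/4),(340+109/4.444,160+324/4.444)))
t=tri((182.75,232),(446.2,232.9))[0];m=tri((165.2,232.8),(463.3,230))[0]
print(t-m)
s=observe();print(s['position'])
E
```

```text
tip (array([0.5844, 0.1343, 0.1393]), np.float64(0.00012417203771867188))
mouth (array([0.5821, 0.1587, 0.1456]), np.float64(5.991942116446777e-05))
collar (array([0.5916, 0.0105, 0.1395]), np.float64(0.00012391752509956642))
[ 0.0023 -0.0244 -0.0063]
[ 0.59680495 -0.05615426  0.12469421]
```

Relative to the mouth, the tip is 24 mm outside, 6.3 mm below and 1 mm off sideways, with the rod level. Plan: advance 37 mm into the funnel, then swing the hand up in an arc around the tip with a light grip.

```bash
python3 -m crank '{"slide":[[0.01,-0.001,0],[0.02,-0.001,0],[0.03,-0.001,0],[0.035,-0.001,0],[0.037,-0.001,0],[0.037,-0.001,0],[0.037,-0.001,0],[0.037,-0.001,0]],"roll":[0,0,0,0,0,0,0,0],"grip":[0.008,0.008,0.008,0.008,0.008,0.008,0.008,0.008]}' 20
python3 -m crank '{"slide":[[0.0,0,-0.005],[0.0003,0,-0.01],[0.0006,0,-0.015],[0.001,0,-0.02],[0.0016,0,-0.025],[0.0023,0,-0.03],[0.0032,0,-0.035],[0.0042,0,-0.0395]],"roll":[0,0,0,0,0,0,0,0],"grip":[0.008,0.008,0.008,0.008,0.008,0.008,0.008,0.008]}' 20
python3 look.py 5
```

```text
time_s: 7.35
position: [0.5935, -0.0196, 0.1247]
tool_rot: [[-0.063, 0.998, -0.0], [0.998, 0.063, 0.0], [0.0, -0.0, -1.0]]
ft_force: [-0.7, -0.2, -0.1]
grip_width: 0.0144
time_s: 8.15
position: [0.5932, -0.0152, 0.1647]
tool_rot: [[-0.063, 0.998, 0.0], [0.998, 0.063, -0.0], [-0.0, 0.0, -1.0]]
ft_force: [-0.5, -2.0, -1.2]
grip_width: 0.0148
[ 0.59332324 -0.01513941  0.16454332] [[-0.063, 0.998, 0.001], [0.998, 0.063, -0.0], [-0.0, 0.001, -1.0]] [-0.5 -2.2 -1.3]
```

View pics/scene5c.png

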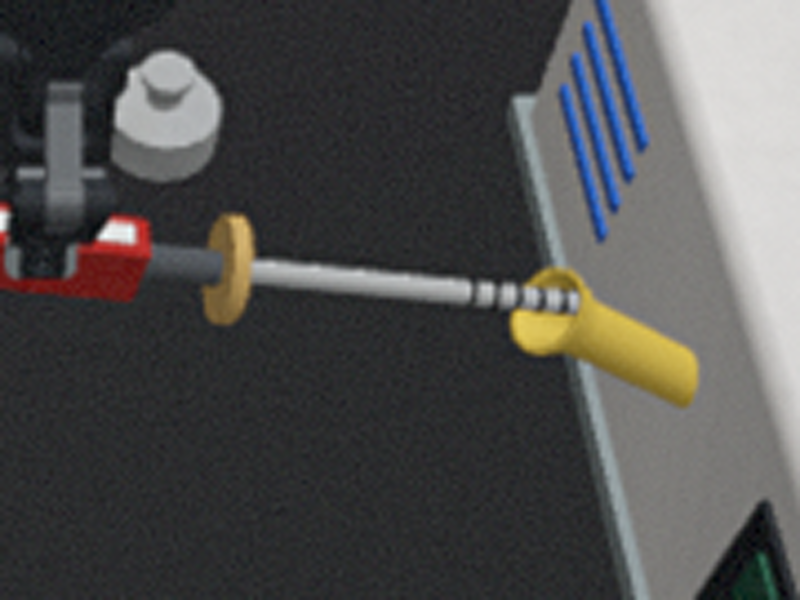

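View pics/wrist5.png

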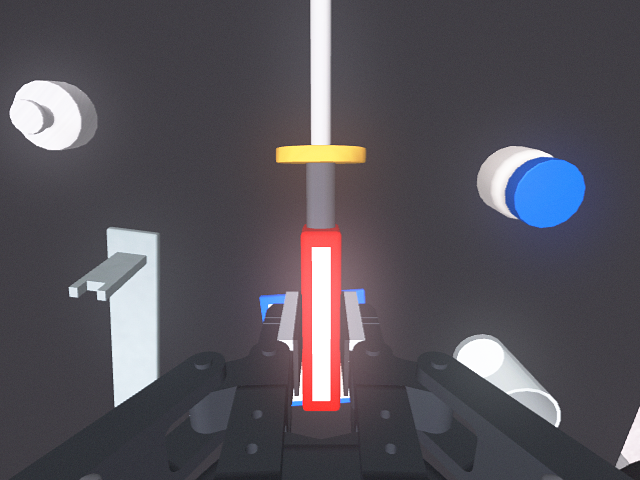

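It pivots as planned, with wrist force of only about 2 N. Continuing the arc.

```bash
python3 -m crank '{"slide":[[0.0012,0,-0.005],[0.0026,0,-0.01],[0.004,0,-0.015],[0.0055,0,-0.02],[0.0071,0,-0.025],[0.0088,0,-0.03],[0.0106,0,-0.034],[0.0122,0,-0.0378]],"roll":[0,0,0,0,0,0,0,0],"grip":[0.008,0.008,0.008,0.008,0.008,0.008,0.008,0.008]}' 20
python3 -m crank '{"slide":[[0.002,0,-0.005],[0.0045,0,-0.01],[0.0072,0,-0.015],[0.01,0,-0.02],[0.013,0,-0.025],[0.016,0,-0.03],[0.0195,0,-0.034],[0.0215,0,-0.036]],"roll":[0,0,0,0,0,0,0,0],"grip":[0.008,0.008,0.008,0.008,0.008,0.008,0.008,0.008]}' 20
python3 look.py 6
```

```text
time_s: 9.1
position: [0.5925, -0.0028, 0.2024]
tool_rot: [[-0.063, 0.998, 0.0], [0.998, 0.063, -0.0], [-0.0, 0.0, -1.0]]
ft_force: [0.5, -1.9, -1.1]
grip_width: 0.0149
time_s: 9.9
position: [0.5912, 0.0187, 0.2387]
tool_rot: [[-0.063, 0.998, 0.001], [0.998, 0.063, -0.0], [-0.0, 0.001, -1.0]]
ft_force: [-0.2, -1.8, -0.4]
grip_width: 0.015
[0.59110106 0.01854648 0.2380865 ] [[-0.063, 0.998, 0.0], [0.998, 0.063, -0.0], [-0.0, 0.0, -1.0]] [ 0.  -2.4 -1.2]
```

View pics/scene6c.png

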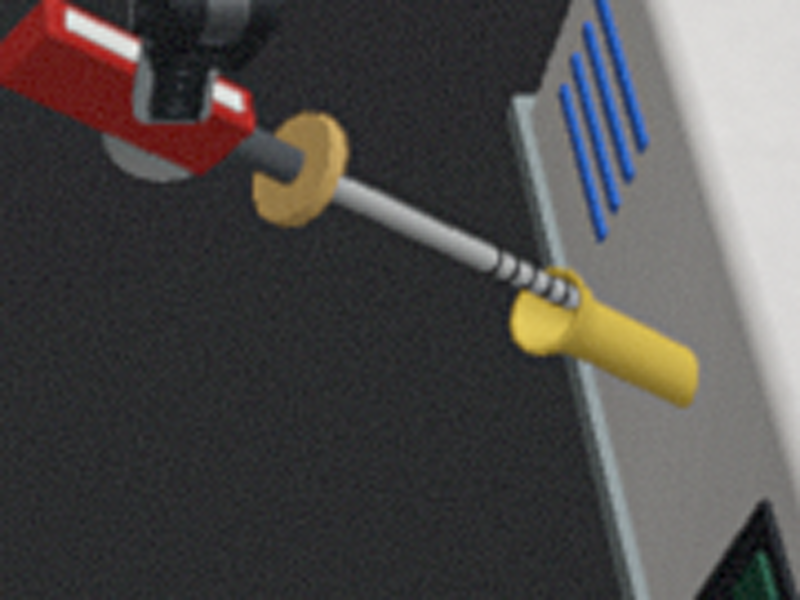

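View pics/top6c.png

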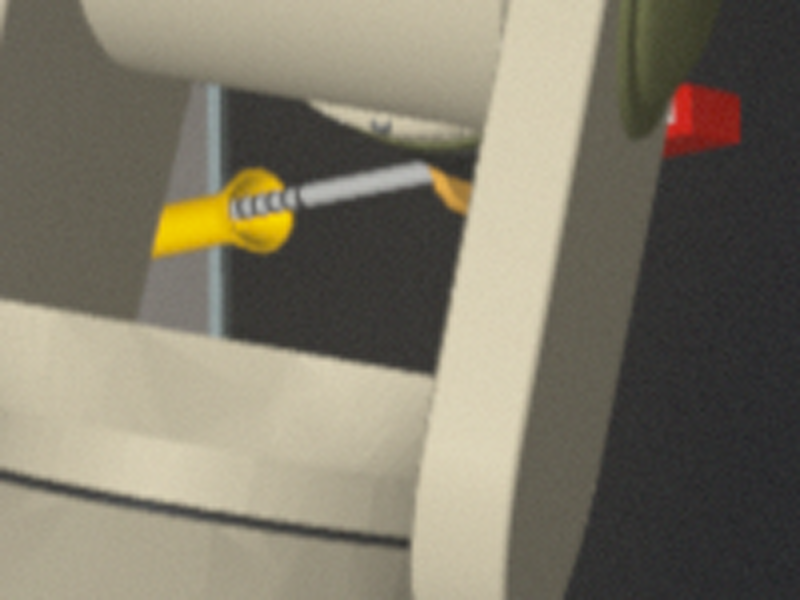

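View pics/wrist6.png

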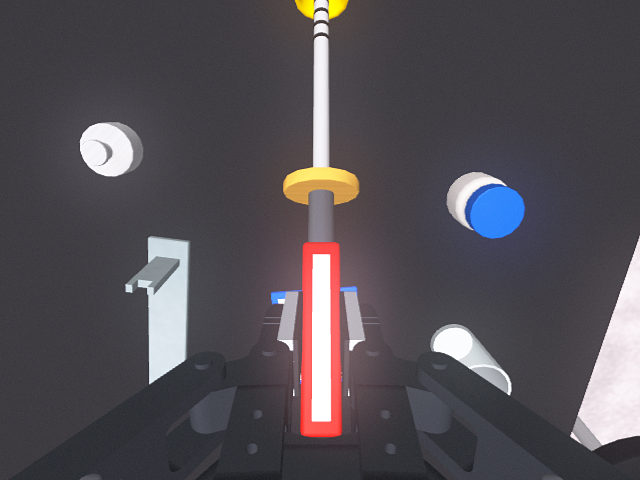

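```bash
python3 -m crank '{"slide":[[-0.0017,0,0.0025],[-0.0034,0,0.0049],[-0.0034,0,0.0049],[0.003,0,0.0094],[0.009,0,0.0136],[0.015,0,0.0178],[0.021,0,0.022],[0.021,0,0.022]],"roll":[0,0,0,0,0,0,0,0],"grip":[0.008,0.008,0.008,0.008,0.008,0.008,0.008,0.008]}' 20
python3 look.py 7
```

```text
time_s: 10.85
position: [0.5893, 0.0406, 0.2152]
tool_rot: [[-0.064, 0.998, -0.002], [0.998, 0.064, 0.001], [0.001, -0.002, -1.0]]
ft_force: [-0.7, -0.1, -2.5]
grip_width: 0.0151
[0.5897203  0.03959088 0.21597806] [[-0.063, 0.998, -0.0], [0.998, 0.063, 0.0], [0.0, -0.0, -1.0]] [-0.8 -0.1 -2.3]
```

View pics/scene7c.png

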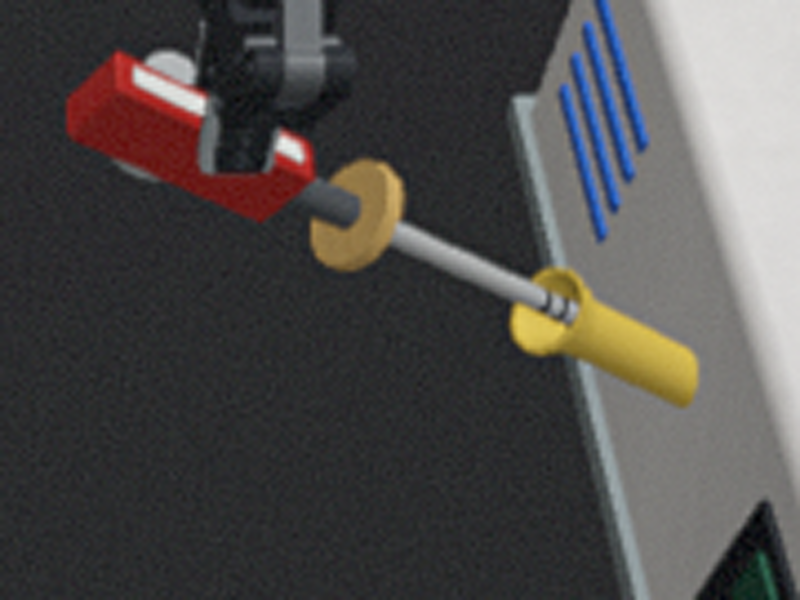

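View pics/wrist7.png

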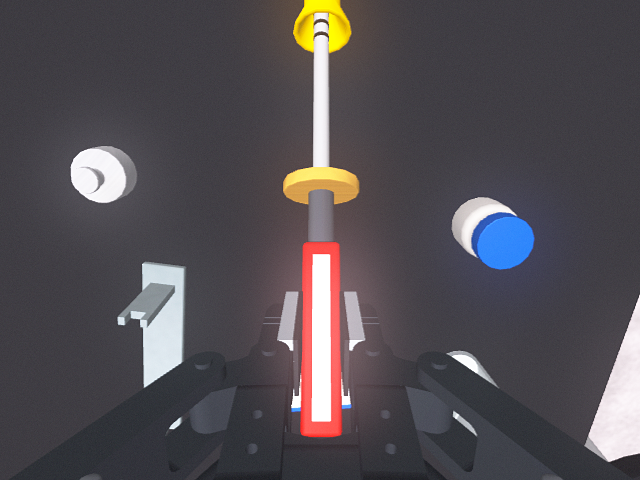

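```bash
python3 -m crank '{"slide":[[0.0065,0.0005,0.0046],[0.013,0.001,0.0092],[0.0195,0.001,0.0138],[0.026,0.001,0.0184],[0.0325,0.001,0.023],[0.039,0.001,0.0276],[0.0455,0.001,0.0322],[0.05,0.001,0.0355]],"roll":[0,0,0,0,0,0,0,0],"grip":[0.008,0.008,0.008,0.008,0.008,0.008,0.008,0.008]}' 20
python3 look.py 8
```

```text
time_s: 11.8
position: [0.5874, 0.0901, 0.18]
tool_rot: [[-0.063, 0.998, -0.0], [0.998, 0.063, 0.0], [0.0, -0.0, -1.0]]
ft_force: [-0.2, -0.9, -1.2]
grip_width: 0.0148
[0.58746385 0.08983385 0.18024765] [[-0.064, 0.998, -0.001], [0.998, 0.064, 0.0], [0.0, -0.001, -1.0]] [-0.1  0.3 -2.2]
```

View pics/scene8c.png

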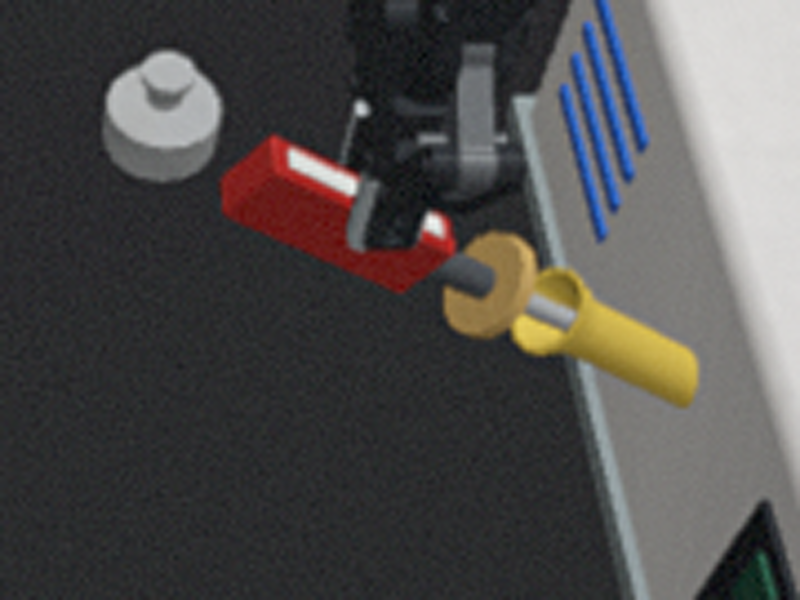

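View pics/wrist8.png

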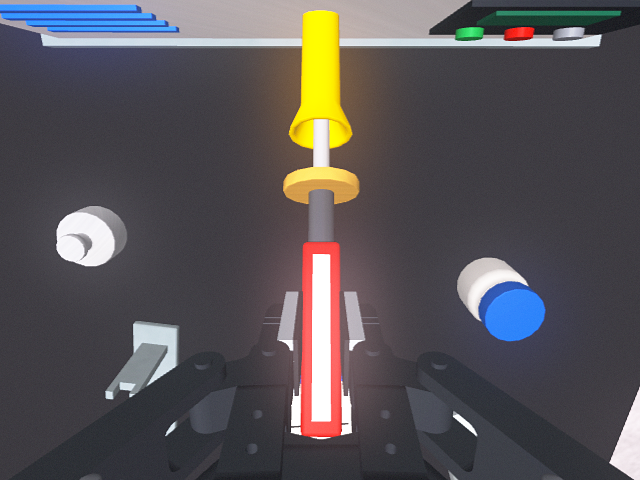

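```bash
python3 -m crank '{"slide":[[0.0033,0,0.0023],[0.0066,0,0.0046],[0.009,0,0.0063],[0.0107,0,0.0075],[0.0115,0,0.008],[0.0123,0,0.0086],[0.0131,0,0.0092],[0.0131,0,0.0092]],"roll":[0,0,0,0,0,0,0,0],"grip":[0.008,0.008,0.008,0.008,0.008,0.008,0.008,0.008]}' 20
python3 look.py 9
```

```text
time_s: 12.75
position: [0.5868, 0.1025, 0.1713]
tool_rot: [[-0.063, 0.998, -0.0], [0.998, 0.063, 0.0], [0.0, -0.0, -1.0]]
ft_force: [0.2, -1.5, -2.0]
grip_width: 0.0151
[0.58677301 0.10254454 0.17131024] [[-0.063, 0.998, -0.0], [0.998, 0.063, 0.0], [0.0, -0.0, -1.0]] [ 0.2  0.6 -1.5]
```

View pics/scene9c.png

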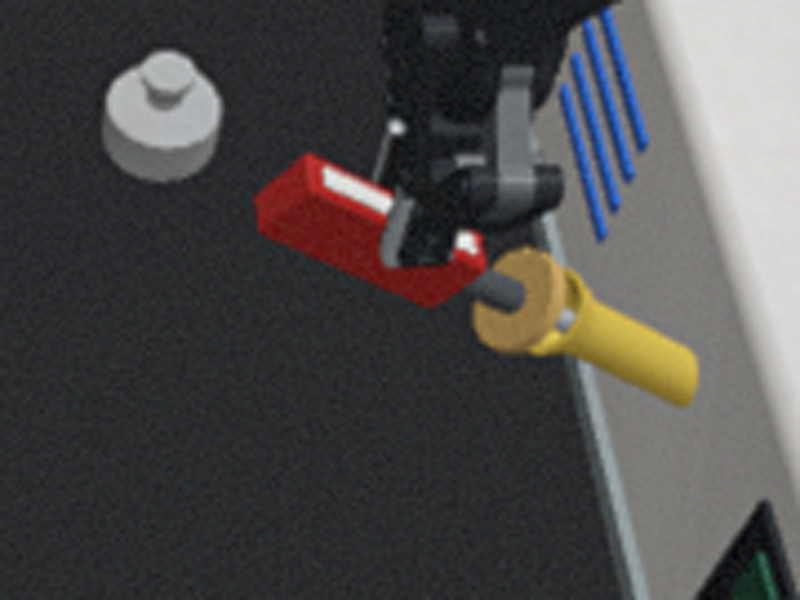

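View pics/wrist9.png

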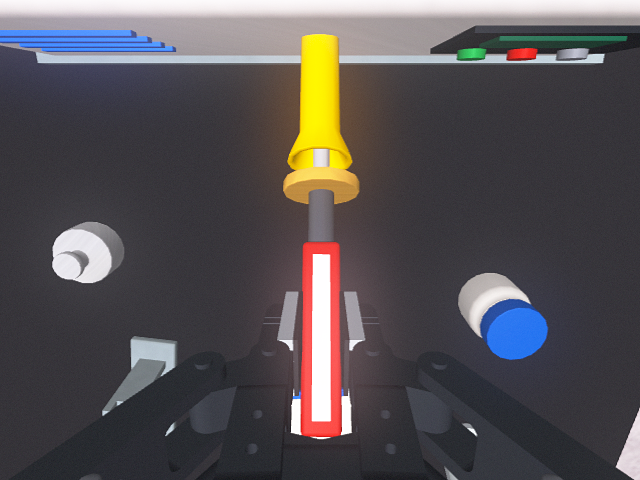

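A gap of about 8 mm remains and there is no contact force yet, so I'll keep going in small steps.

```bash
python3 -m crank '{"slide":[[0.0008,0,0.0006],[0.0016,0,0.0011],[0.0025,0,0.0017],[0.0033,0,0.0023],[0.0041,0,0.0029],[0.0049,0,0.0034],[0.0049,0,0.0034],[0.0049,0,0.0034]],"roll":[0,0,0,0,0,0,0,0],"grip":[0.008,0.008,0.008,0.008,0.008,0.008,0.008,0.008]}' 20
python3 look.py 10
```

```text
time_s: 13.7
position: [0.5864, 0.1075, 0.1679]
tool_rot: [[-0.063, 0.998, -0.0], [0.998, 0.063, 0.0], [0.0, -0.0, -1.0]]
ft_force: [0.1, -1.0, -2.3]
grip_width: 0.015
[0.58643566 0.10747223 0.16788662] [[-0.063, 0.998, -0.0], [0.998, 0.063, 0.0], [0.0, -0.0, -1.0]] [-0.2  0.2 -3. ]
```

View pics/scene10c.png

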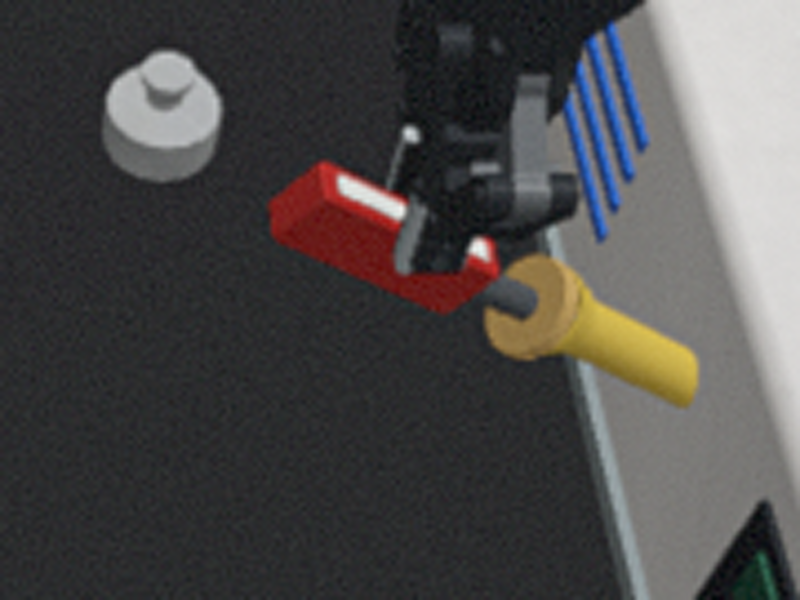

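View pics/wrist10.png

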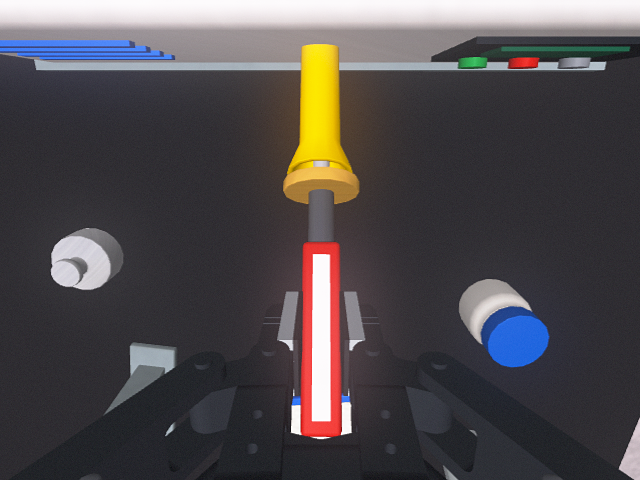

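```bash
python3 -m crank '{"slide":[[0.0008,0,0.0006],[0.0016,0,0.0011],[0.0025,0,0.0017],[0.0033,0,0.0023],[0.0033,0,0.0023],[0.0041,0,0.0029],[0.0041,0,0.0029],[0.0041,0,0.0029]],"roll":[0,0,0,0,0,0,0,0],"grip":[0.008,0.008,0.008,0.008,0.008,0.008,0.008,0.008]}' 20
python3 look.py 11
```

```text
time_s: 14.65
position: [0.5867, 0.1102, 0.1661]
tool_rot: [[-0.062, 0.998, 0.002], [0.998, 0.062, -0.002], [-0.003, 0.002, -1.0]]
ft_force: [-0.9, -7.7, 5.6]
grip_width: 0.0147
[0.58669368 0.11016247 0.16609196] [[-0.062, 0.998, 0.002], [0.998, 0.062, -0.002], [-0.003, 0.002, -1.0]] [-1.8 -7.9  6. ]
```

View pics/scene11c.png

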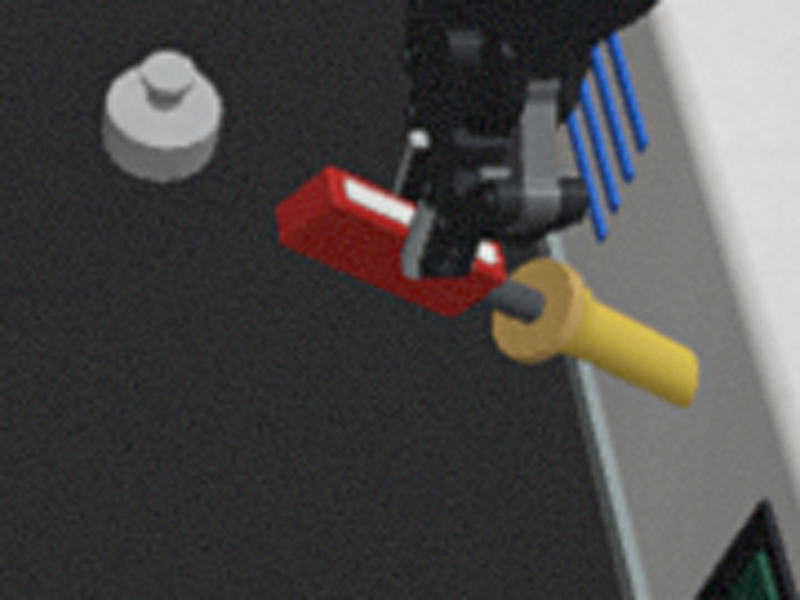

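View pics/wrist11.png

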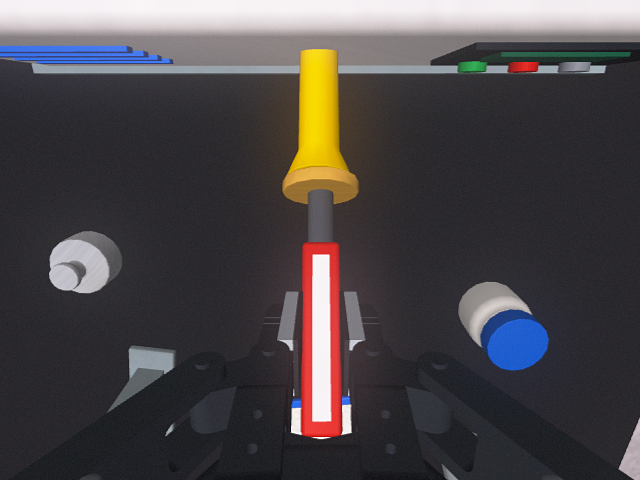

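The collar is seated: there is about 10 N of axial contact force and no visible gap. Now I'll draw it out along the axis, 140 mm.

```bash
python3 -m crank '{"slide":[[-0.0041,0,-0.0029],[-0.0164,0,-0.0115],[-0.0328,0,-0.023],[-0.0491,0,-0.0344],[-0.0655,0,-0.0459],[-0.0819,0,-0.0574],[-0.0983,0,-0.0688],[-0.1147,0,-0.0803]],"roll":[0,0,0,0,0,0,0,0],"grip":[0.008,0.008,0.008,0.008,0.008,0.008,0.008,0.008]}' 20
python3 look.py 12
```

```text
time_s: 15.6
position: [0.5935, -0.0045, 0.2466]
tool_rot: [[-0.063, 0.998, 0.001], [0.998, 0.063, 0.0], [0.0, 0.001, -1.0]]
ft_force: [0.9, 0.2, -0.1]
grip_width: 0.0147
[ 0.59381169 -0.00421894  0.24616542] [[-0.061, 0.998, 0.002], [0.998, 0.061, -0.0], [-0.0, 0.002, -1.0]] [-1.4 -0.7 -2.1]
```

View pics/scene12.png

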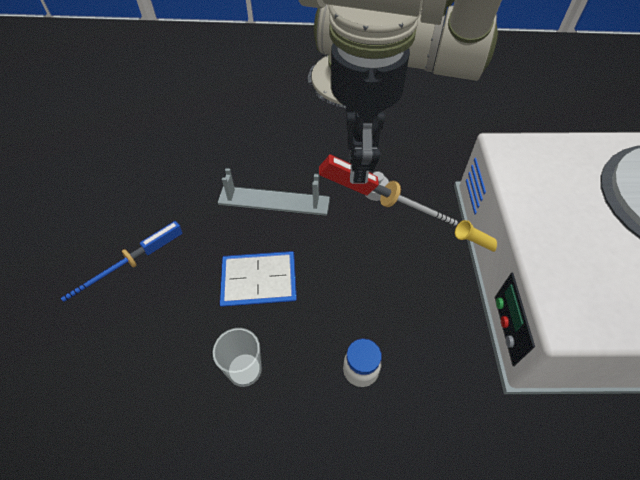

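View pics/wrist12.png

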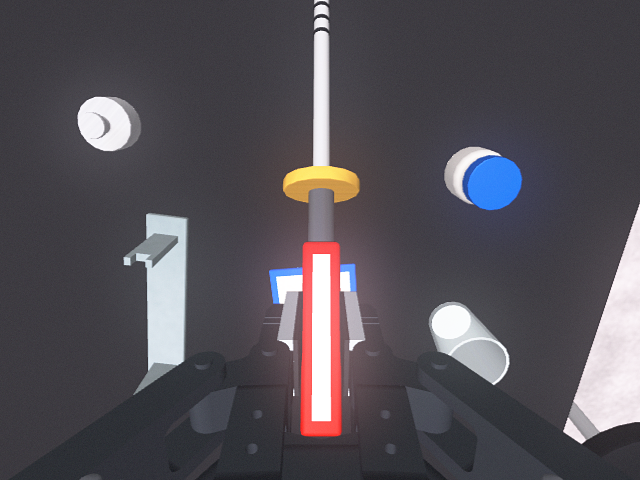

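View pics/top12.png

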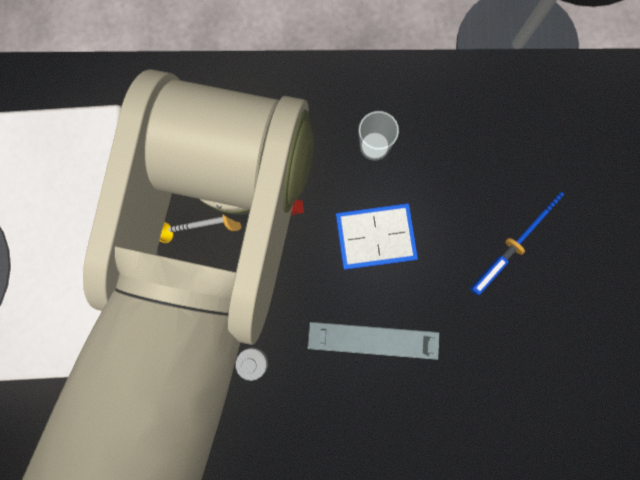

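```bash
cat > pose.py <<'E'
from h import *
from scipy.optimize import least_squares
def fitpose(p,s,obs):
    R=s['tool_rot'];g=s['position']-R[:,2]*0.0187
    def model(q):
        sl,dz,th=q; f=R[:,0];up=-R[:,2]
        gx=f*np.cos(th)-up*np.sin(th); gz=up*np.cos(th)+f*np.sin(th)
        o=g+f*sl+up*dz
        return o,gx,gz
    def res(q):
        o,gx,gz=model(q); return [proj(p,o+gx*x+gz*z)[1]-v for x,z,v in obs]
    r=least_squares(res,[0,0,.5],x_scale=[.01,.01,.1]);o,gx,gz=model(r.x)
    return r.x,r.fun,o,gx
E
python3 - <<'E'
from pose import *
p=get_image('wrist');save(p,'w13');s=observe();print(s['position'])
f=p['frame'].astype(int)
for c in (321,):
    col=f[:,c-1:c+2].mean(1); prev=None
    for r in range(0,440):
        if r and np.abs(col[r]-col[r-1]).sum()>45: print(r,col[r].astype(int))
E
```

```text
[ 0.59345696 -0.00333344  0.24542625]
1 [81 80 87]
2 [49 49 55]
4 [134 132 141]
5 [254 252 255]
14 [77 76 82]
15 [52 52 56]
17 [133 132 139]
18 [253 252 255]
27 [83 81 88]
28 [52 50 56]
30 [87 84 91]
31 [255 254 255]
166 [254 226 116]
178 [248 202  93]
179 [214 156  77]
188 [132 126 139]
241 [130  95 102]
242 [235  73  74]
254 [255 255 255]
421 [255 128 127]
422 [255  82  75]
436 [142  52  53]
437 [73 67 73]
```

View pics/w13.png

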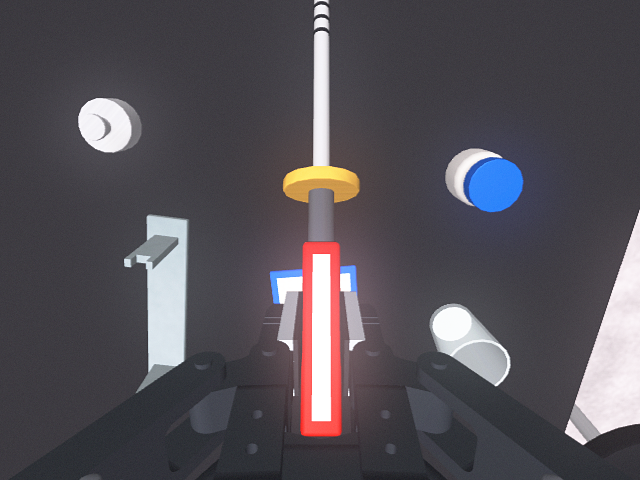

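```bash
python3 - <<'E'
from pose import *
p=get_image('wrist');s=observe()
for obs in ([(38,13,242),(-38,13,436),(32,13,254),(-32,13,421.5)],[(38,13,242),(-38,13,436),(70,18,166)]):
    o=[(a/1000,b/1000,c) for a,b,c in obs]
    x,f,og,gx=fitpose(p,s,o);print(x.round(4),np.degrees(x[2]),f.round(1),og.round(4),(og+.19*gx).round(4))
E
```

```text
[-0.011   0.0028  0.4806] 27.53491872552622 [-1.1  1.   1.3 -1.1] [ 0.594  -0.0138  0.2665] [0.5833 0.1544 0.1788]
[-0.0123  0.0011  0.5136] 29.42918224005333 [-0. -0.  0.] [ 0.5941 -0.0152  0.2648] [0.5836 0.15   0.1715]
```

The gauge has slid about 11 mm back in the grip, which matches the extra travel needed to seat it, and it is tilted about 30–35°. I'll level it by laying it back in the rack notches. First, move above the rack.

```bash
python3 -m crank '{"slide":[[-0.02,0,-0.005],[-0.045,-0.01,-0.005],[-0.07,-0.04,0],[-0.1,-0.075,0.005],[-0.13,-0.11,0.012],[-0.16,-0.145,0.02],[-0.183,-0.178,0.028],[-0.1928,-0.1891,0.031]],"roll":[0,0.01,0.03,0.05,0.08,0.11,0.131,0.131],"grip":[0.008,0.008,0.008,0.008,0.008,0.008,0.008,0.008]}' 20
python3 -m crank '{"slide":[[0,0,0],[0,0,0],[0,0,0],[0,0,0],[0,0,0],[0,0,0],[0,0,0],[0,0,0]],"roll":[0,0,0,0,0,0,0,0],"grip":[0.008,0.008,0.008,0.008,0.008,0.008,0.008,0.008]}'
cat > look2.py <<'E'
from h import *
import sys
k=sys.argv[1]
for n in ('top','scene','wrist'):
    p=get_image(n);save(p,n+k)
    if n=='top': a,b,w,h=260,260,200,150
    elif n=='scene': a,b,w,h=190,90,200,150
    else: continue
    cv2.imwrite(f'pics/{n}{k}c.png',cv2.resize(p['frame'][b:b+h,a:a+w],(800,600),interpolation=cv2.INTER_CUBIC)[:,:,::-1])
s=observe();print(s['position'],s['tool_rot'].round(3).tolist(),s['ft_force'].round(1))
E
python3 look2.py 14
```

```text
time_s: 16.65
position: [0.4144, -0.2079, 0.2134]
tool_rot: [[0.07, 0.998, -0.002], [0.998, -0.07, 0.001], [0.001, -0.002, -1.0]]
ft_force: [0.1, 0.6, -2.0]
grip_width: 0.015
time_s: 17.45
position: [0.4169, -0.2073, 0.2143]
tool_rot: [[0.068, 0.998, 0.0], [0.998, -0.068, -0.0], [-0.0, 0.0, -1.0]]
ft_force: [-0.8, 0.2, -1.5]
grip_width: 0.0152
[ 0.4168381  -0.20735166  0.21429485] [[0.068, 0.998, -0.0], [0.998, -0.068, 0.0], [0.0, -0.0, -1.0]] [ 0.7  0.3 -1.6]
```

View pics/scene14c.png

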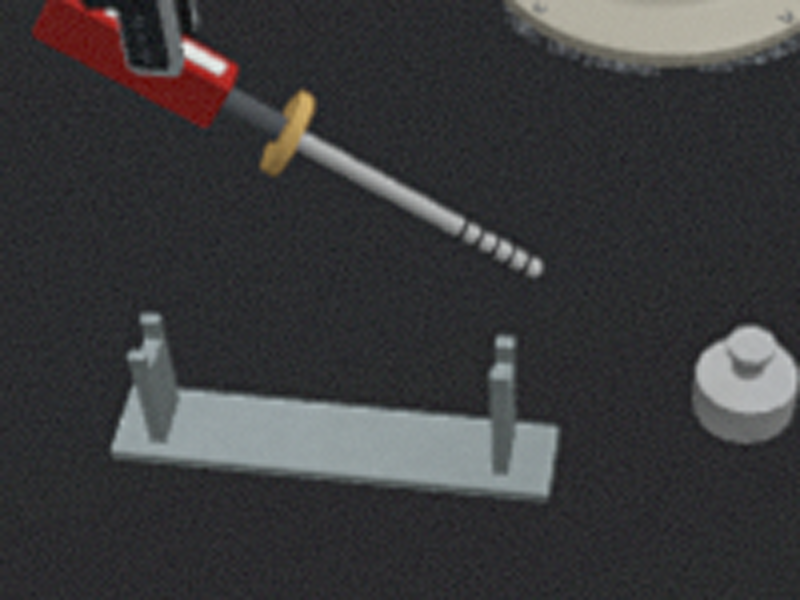

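View pics/top14.png

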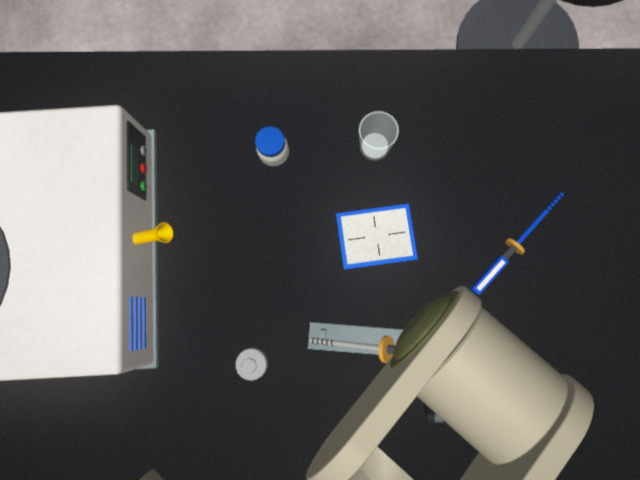

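View pics/wrist14.png

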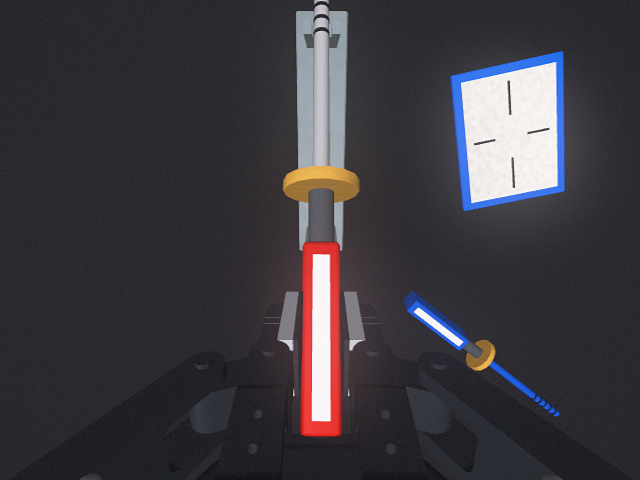

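```bash
python3 - <<'E'
from tri import *
print('tip',tri((309,341.5),(325.2,157)))
s=observe();print(s['position'])
E
```

```text
tip (array([ 0.4243, -0.0574,  0.1309]), np.float64(0.0010300385096136903))
[ 0.41685124 -0.20736164  0.21435044]
```

View pics/top14c.png

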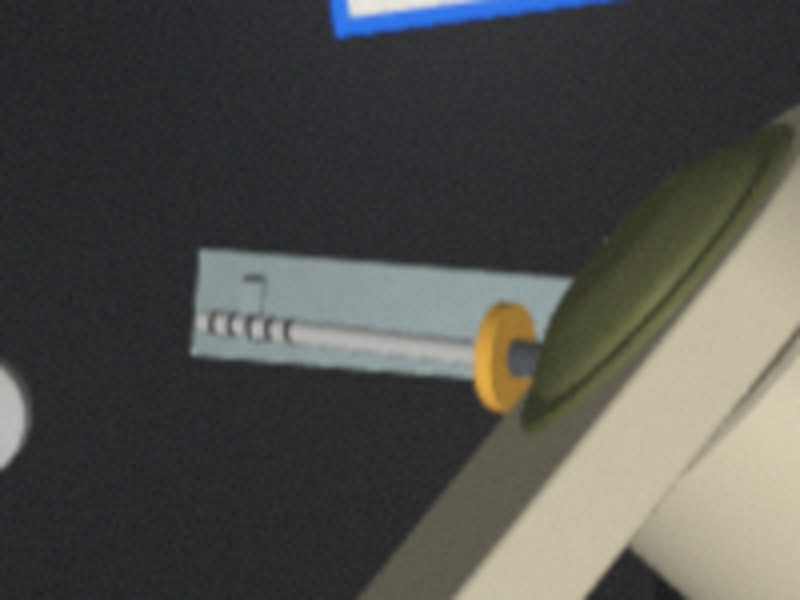

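Tip measured at 33° below level. Now I'll lower it so the front post pushes the rod level.

```bash
python3 -m crank '{"slide":[[0,0,0.015],[0,0,0.03],[0,0,0.045],[0,0,0.06],[0,0,0.07],[0,0,0.08],[0,0,0.09],[0,0,0.1]],"roll":[0,0,0,0,0,0,0,0],"grip":[0.008,0.008,0.008,0.008,0.008,0.008,0.008,0.008]}' 20
python3 look2.py 15
```

```text
time_s: 18.5
position: [0.4171, -0.2075, 0.1139]
tool_rot: [[0.068, 0.998, 0.001], [0.998, -0.068, -0.0], [-0.0, 0.001, -1.0]]
ft_force: [0.2, 0.1, 0.9]
grip_width: 0.0149
[ 0.41661908 -0.20687174  0.11382716] [[0.068, 0.998, -0.001], [0.998, -0.068, 0.001], [0.001, -0.001, -1.0]] [-0.   1.2 -0.1]
```

View pics/scene15c.png

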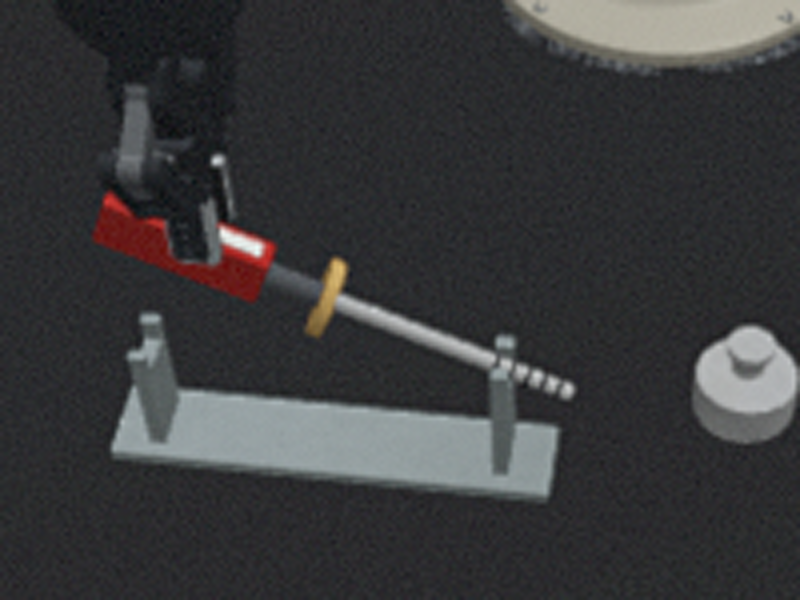

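View pics/wrist15.png

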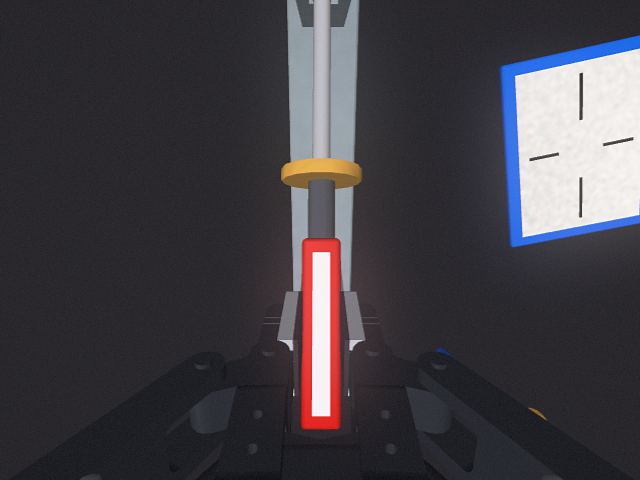

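```bash
python3 -m crank '{"slide":[[0,0,0.01],[0,0,0.02],[0,0,0.03],[0,0,0.04],[0,0,0.048],[0,0,0.055],[0,0,0.059],[0,0,0.06]],"roll":[0,0,0,0,0,0,0,0],"grip":[0.008,0.008,0.008,0.008,0.008,0.008,0.008,0.008]}' 20
python3 look2.py 16
```

```text
time_s: 19.45
position: [0.4167, -0.2073, 0.0539]
tool_rot: [[0.068, 0.998, -0.001], [0.998, -0.068, 0.0], [0.0, -0.001, -1.0]]
ft_force: [-0.5, -0.7, 1.9]
grip_width: 0.0149
[ 0.41684695 -0.20725333  0.05443564] [[0.068, 0.998, -0.0], [0.998, -0.068, 0.0], [0.0, -0.0, -1.0]] [-0.4  0.8  0.6]
```

View pics/scene16c.png

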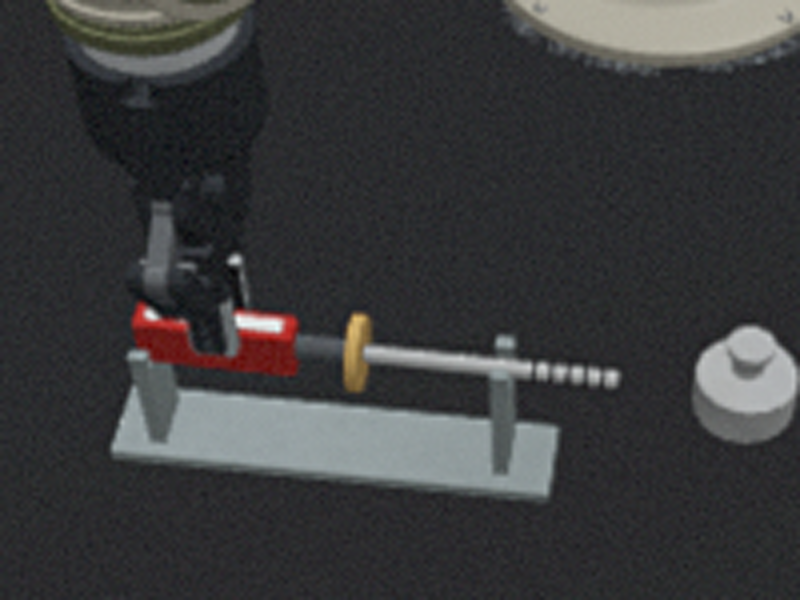

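```bash
python3 -m crank '{"slide":[[0,0,0.001],[0,0,0.0025],[0,0,0.0025],[0,0,0.0025],[0,0,0.0025],[0,0,0.0025],[0,0,0.0025],[0,0,0.0025]],"roll":[0,0,0,0,0,0,0,0],"grip":[0.008,0.008,0.03,0.03,0.03,0.008,0.008,0.008]}' 40
python3 -m crank '{"slide":[[0,0,0],[0,0,0],[0,0,-0.01],[0,0,-0.025],[0,0,-0.04],[0,0,-0.055],[0,0,-0.07],[0,0,-0.07]],"roll":[0,0,0,0,0,0,0,0],"grip":[0.008,0.008,0.008,0.008,0.008,0.008,0.008,0.008]}' 40
python3 look2.py 17
```

```text
time_s: 20.4
position: [0.4169, -0.2073, 0.0519]
tool_rot: [[0.068, 0.998, 0.0], [0.998, -0.068, -0.0], [-0.0, 0.0, -1.0]]
ft_force: [0.1, 0.3, 2.2]
grip_width: 0.0149
time_s: 21.2
position: [0.4175, -0.2079, 0.1236]
tool_rot: [[0.068, 0.998, 0.003], [0.998, -0.068, -0.003], [-0.002, 0.003, -1.0]]
ft_force: [0.5, -0.0, -2.4]
grip_width: 0.0146
[ 0.41653542 -0.2071077   0.12132003] [[0.068, 0.998, -0.001], [0.998, -0.068, 0.001], [0.001, -0.001, -1.0]] [ 0.   0.5 -2. ]
```

View pics/scene17c.png

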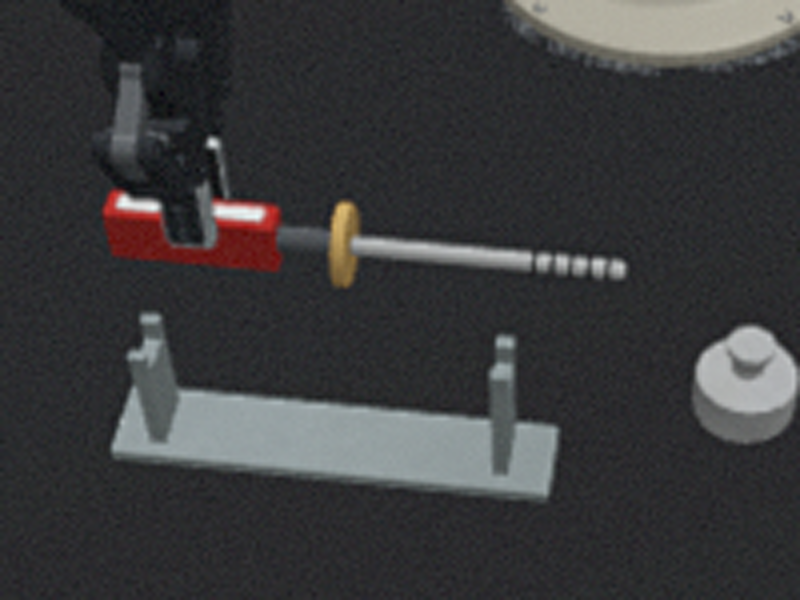

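View pics/wrist17.png

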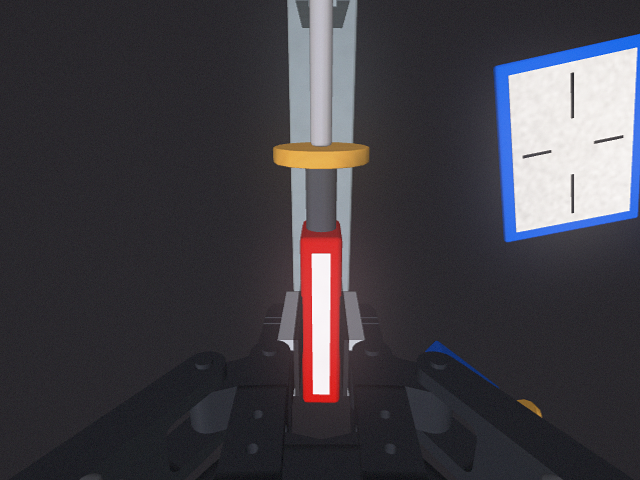

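```bash
python3 -m crank '{"slide":[[-0.01,0.014,0],[-0.03,0.042,0],[-0.05,0.07,0],[-0.07,0.098,0.004],[-0.09,0.126,0.01],[-0.11,0.154,0.016],[-0.122,0.171,0.02],[-0.1274,0.1792,0.021]],"roll":[0,0,0,0,0,0,0,0],"grip":[0.008,0.008,0.008,0.008,0.008,0.008,0.008,0.008]}' 40
python3 -m crank '{"slide":[[0,0,0],[0,0,0],[0,0,0],[0,0,0],[0,0,0],[0,0,0],[0,0,0],[0,0,0]],"roll":[0,0,0,0,0,0,0,0],"grip":[0.008,0.008,0.008,0.008,0.008,0.008,0.008,0.008]}'
cat > l3.py <<'E'
from h import *
for n in ('top','scene','wrist'): p=get_image(n);save(p,n+'18')
p=None
s=observe();print(s['position'],s['tool_rot'].round(3).tolist(),s['ft_force'].round(1),s['q'].round(1),s['qvel'].round(2))
E
python3 l3.py
```

```text
time_s: 22.15
position: [0.5875, -0.3474, 0.0981]
tool_rot: [[0.068, 0.998, -0.002], [0.998, -0.068, 0.002], [0.002, -0.002, -1.0]]
ft_force: [-0.1, 0.6, -1.5]
grip_width: 0.0149
time_s: 22.95
position: [0.587, -0.3466, 0.1009]
tool_rot: [[0.068, 0.998, 0.0], [0.998, -0.068, 0.0], [0.0, 0.0, -1.0]]
ft_force: [0.4, -0.0, -1.4]
grip_width: 0.0144
[ 0.58698187 -0.34660549  0.10081825] [[0.068, 0.998, -0.0], [0.998, -0.068, 0.0], [0.0, -0.0, -1.0]] [-1.2 -0.6 -1.6] [-40.5  39.8  60.2   0.   80.  -36.6] [-0.05  0.03  0.01  0.07  0.06 -0.03]
```

View pics/scene18.png

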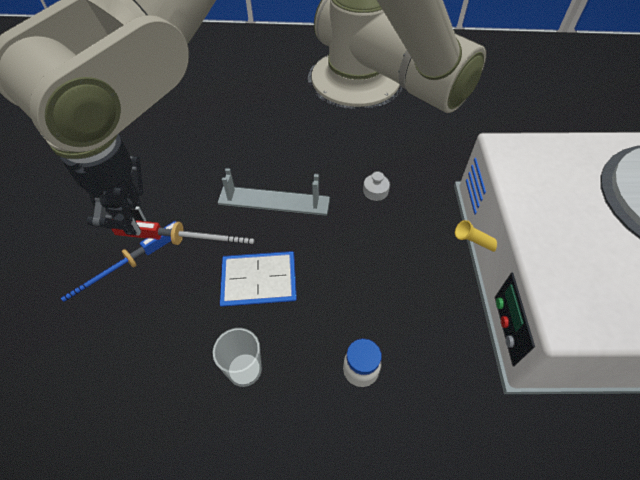

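View pics/top18.png

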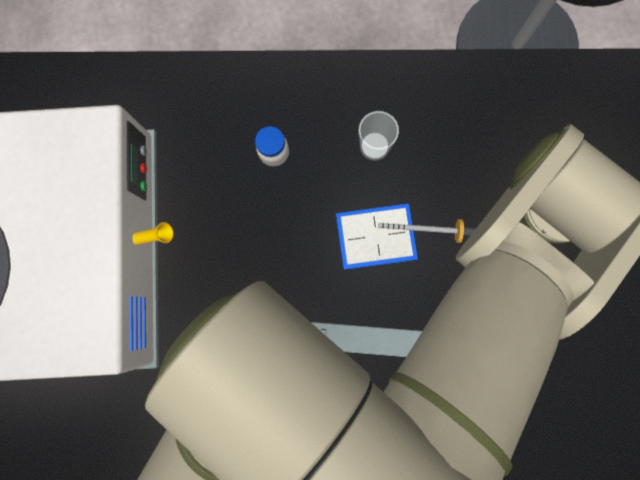

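View pics/wrist18.png

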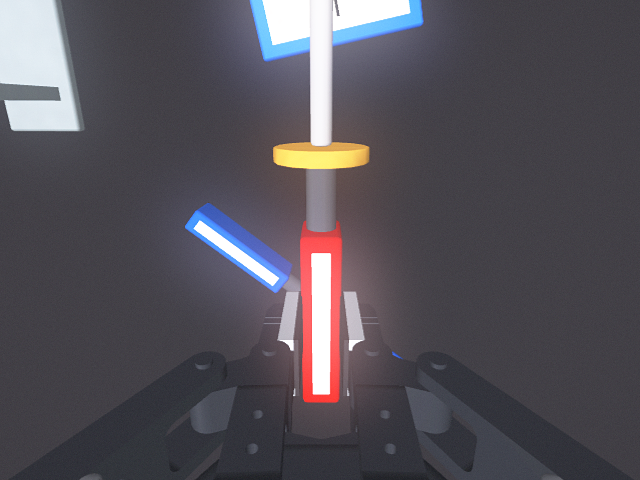

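```bash
python3 - <<'E'
from tri import *
print('tip',tri((377,225.5),(254,241)),'board',tri((377,236.8),(258,278.5)), 'collar',tri((461,231),(177,233)))
for n,u,v,w,x in(('weight',252,364,376,186),('beaker',377,136,238,357),('jar',271,147,362,363)): print(n,tri((u,v),(w,x))[0])
for nm,p in(('top',T),('scene',C)):
    for t in('weight','beaker','jar'):
        o=silhouettes(t,p)[:1]; print(nm,t,[np.round(q['box'],1) for q in o])
s=observe();print(s['position'],s['ft_force'].round(1))
E
```

```text
tip (array([ 0.5994, -0.1596,  0.1151]), np.float64(0.001426626623962661)) board (array([ 0.5985, -0.1684, -0.0045]), np.float64(0.00043459570401234454)) collar (array([ 0.5909, -0.2859,  0.1148]), np.float64(0.002166951690486619))
weight [0.3793 0.0441 0.0113]
beaker [ 0.7638 -0.1664  0.0528]
jar [0.7529 0.0172 0.0263]
top weight []
top beaker [array([377.1, 136.1,  38.5,  49.8])]
top jar []
scene weight [array([376.2, 188.3,  27.4,  30.7])]
scene beaker [array([239.7, 355.6,  48.6,  59.9])]
scene jar [array([362.4, 364.1,  37.1,  45.3])]
[ 0.58700619 -0.34660652  0.10082252] [ 0.2  0.3 -0.5]
```

The tip is about 9 mm from the board centre, level (tip and collar heights 0.1151 and 0.1148 m), about 0.12 m up, and the bystanders are unmoved. Handing in.

```bash
python3 -c "
from rig import close_job,observe
print(observe()['time_s'],close_job())"
```

```text
the job is handed in; nothing more can be done
23.5 None
```

The job is handed in at 23.5 s of the 48 s allowed. The gripper is holding the gauge level with its tip over the reading board. No verdict was reported, so what follows is from my own checks.

**What I did**
1. I gripped the handle on the rack and lifted the gauge clear.
2. I put the tip in the tube's funnel and swung the hand up in an arc. The tool can't tilt, so this turned the gauge to the tube's slant inside a light grip.
3. I slid the rod in until the collar stopped on the rim, then drew it back 140 mm along the tube's axis.
4. I pressed the gauge back into the rack notches to level it, regripped at 40 N, and moved it over the board.

**Last checks**
- **Home in the tube:** the wrist felt about 10 N along the tube, and no gap showed between collar and rim.
- **Drawn out:** the 140 mm draw puts the tip about 20 mm outside the mouth, and later pictures show the whole rod clear.
- **Presented:**
  - The tip is about 9 mm from the board centre.
  - It is about 0.115–0.12 m above the bench.
  - Tip and collar heights agree within 1 mm, and the stripe is up.
  - The arm is still.
- **Bystanders:** the scene camera's boxes for all three are within 3 px of the start. In the last top picture the network found only the beaker; the weight was hidden by the arm and it missed the jar, which shows in its place.

**Disagreements**
- The camera heights read 3–5 mm low throughout.
- The gauge slid about 11 mm back in the grip while being inserted, so it took that much extra travel to seat and is now held slightly ahead of the handle's middle.
- The wrist-camera tilt estimate (about 28–29°) differed from the two-camera one (33°).

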